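# Fill the biscuit canister to its line and pump the lid shut

## Robot

A 7-joint arm with a two-finger parallel gripper is mounted at the origin on a cart in front of the work surface, level with it; the furniture and walls round the work are solid. World frame = base frame: x ahead of the robot, y to its left, z up, the work surface at z = 0. Lengths are in m, angles in degrees, forces in N, time in s.
With the tool pointing down it reaches from about 0.4 to 0.85 m from the base axis. Payload 10.4 kg.
Tool frame: the origin (TCP) lies at the very end of the fingers, on their centre line; the grasp point (between the pads) lies 19 mm behind it (r.tcp_to_grasp is the z of the grasp point in the tool frame, in m); z points along the fingers, y is the direction in which the jaws open and shut (so a half turn about z gives the same grasp; the last joint's range is limited). The gripper opens to 85 mm and grips with 20 to 120 N. Pads are 22 mm wide; open, the fingers measure 114 mm over their backs; the gripper's body (76 mm by 85 mm) begins 54 mm behind the grasp point. The pads swing forward as they close: fully open they stand 13 mm farther back than shut.
Start: joints at [-65.867, 19.034, -3.707, 83.658, 1.238, 77.344, -5.071], TCP at [0.268, 0.564, 0.231] pointing down, gripper open.
Joint ranges: [-148.97, 148.97], [-28.65, 121.19], [-84.17, 76.75], [9.2, 138.47], [-72.65, 252.65], [3.7, 117.97], [-149.18, 149.18]. Speed limits (degrees/s): [127.2, 127.2, 159.86, 159.86, 180, 180, 180].

## Interface

Orientations are given as [roll, pitch, yaw] about the fixed x, y, z axes, in that order (R = Rz(yaw) Ry(pitch) Rx(roll)).
In Python, from plant import r gives the robot as it stands.
- The arm moves only by the tool play_rows, never from a script. Its argument "rows" is a list of rows, each a list of 5 numbers: the opening in per cent of the stroke, from 0 (shut) to 100 (fully open), then the shift along the tool's x, y, z in mm, then the turn about the tool's z in rad. In form: [[fingers, dx, dy, dz, twist], ...]. A call has exactly 10 rows; each row shifts and turns the pose as measured when the row begins, along the tool's axes as they then stand; what a row does not reach is not made up. A row lasts 1/10 s, in which the tool goes at most 50 mm and 8.59 degrees, less where a joint would pass 70% of its speed; a pose out of reach is approached as far as the arm can. A call is refused whole if a number of a shift passes 50 or a number of a turn 0.15, either way. A call with a gripper value outside its range is refused whole. The fingers move at their own pace and stop on an object; "grip_force" is the grip in N (left out, the last holds). Time passes only in rows, so rows that do not move let the fingers close, or fill a call up. It gives the time, the measured TCP pose, the force and the opening at its end, in the units of the state.
- r.get_state(): the state, without advancing time (a new reading comes with each control period).
- r.snapshot(name): name is "side" or "top" or "wrist"; returns a dict with "color" (384x512x3 uint8, red, green, blue), "mtx" (3x3 intrinsics, pixels), "dist" ([k1, k2, p1, p2, k3] as OpenCV has them; the pictures are not rectified), "R" (3x3) and "t" (3): a world point X has camera coordinates R X + t. Camera axes: x right, y down, z forward; pixel columns grow to the right and rows downward; lengths in m; the calibration is good to about 2 mm. A picture is of the moment at which its call begins. There is no depth.
- r.sign_off(): hands the job in, once; it reports no verdict.
The state is a dict: "t": time; "joint_pos": joint angles; "dq": joint speeds; "effort": joint torques, N m; "ee_pos": TCP position; "tool_rot": TCP orientation; "contact_force": force on the tool from outside, world axes, zero at the start; "moment": the same for the moment, N m; "gripper_width": finger opening in m.
Only numpy, scipy, OpenCV 4.12 (cv2) and the standard library are available. Lean on these libraries where they do the work, as an engineer would, in place of code of your own. Each camera call takes 0.05 s, during which the arm holds its last target.

## Task

Put the fresh biscuits away in the steel canister, which is already part full: take its lid off and stand it on the free part of the board, then lower biscuits in one at a time without dropping or pressing them, flat on each other in one stack in the middle, until the top of the stack is level with the line round the inside wall or just past it, and lay any left over flat on the small plate. Then put the lid squarely back on and press its pump knob fully down twice, letting it rise fully after each press. Leave the other kitchen things undisturbed.

Things in the scene. Friction and masses are not known exactly. Their poses are not given: they have to be found in the camera images.
- board: Large wooden board, fixed, 350 mm (x) by 300 mm (y), 20 mm thick, lying level across the step between the worktop and the low counter. Origin at the centre of its underside (z 0), so its top is at z 20 mm. Mat, plate, canister stand on it. The stove's side rises 43 mm above it along its left edge (y 520 mm). A wall (y below -106 mm, x below 363 mm) is close to the robot's right shoulder.
- canister: Open round steel canister, fixed, upright; origin at the centre of its underside. 105 mm across, 76 mm high, wall 2.5 mm, so 100 mm across inside. Part full: on the contents lies a firm flat card disc as wide as the inside, at an unreported height that varies, 33 to 50 mm below the rim. 2 to 4 biscuits bring the stack to the line. To let go inside, fingers may open only about 10 mm in all.
- line (a point): Centre of the dark line that runs round the canister's inside wall: a point on the canister's axis, 60 mm above its underside and 16 mm below its rim; the line is 3 mm high.
- lid: Lid: wooden disc 108 mm across; below it a white plug ring, 92 mm across, 80 inside, 8 deep, 4 mm slack all round in the mouth; on top a white collar 40 mm across to hold it by. 0.2 kg. Origin at the centre of the ring's underside, z up: disc z 8 to 14 mm, collar 14 to 44, pump knob 44 to 62. Starts on the canister; seated, its origin is 68 mm above the canister's.
- pump (a joint): Sprung pump knob in the middle of the lid, 28 mm across, standing 18 mm above the collar: 0 = up, 0.011 m = fully down (a stop). It needs about 2 N to start and 7 N to reach the stop, and springs back up when let go.
- pump_top (a point): Centre of the top face of the pump knob (62 mm above the lid's origin when up).
- mat: Flat grey baking mat, 140 mm (x) by 130 mm (y), 2 mm thick, fixed, lying on the board. Origin at the centre of its underside.
- plate: Small round white plate, loose on the board, 0.15 kg, 84 mm across, 4 mm high and nearly flat on top. Origin at the centre of its underside. Bystander things apart, the free part of the board lies between it and the canister, on the side away from the robot.
- biscuit_1: Round tan biscuit, rigid, 38 mm across and 11 mm thick, 18 g; 4 or 5 are there. Origin at its centre (5.5 mm above its underside), z along its axis. Starts lying flat on the mat, 16 mm or more from the next.
- biscuit_2: Round tan biscuit, rigid, 38 mm across and 11 mm thick, 18 g; 4 or 5 are there. Origin at its centre (5.5 mm above its underside), z along its axis. Starts lying flat on the mat, 16 mm or more from the next.
- biscuit_3: Round tan biscuit, rigid, 38 mm across and 11 mm thick, 18 g; 4 or 5 are there. Origin at its centre (5.5 mm above its underside), z along its axis. Starts lying flat on the mat, 16 mm or more from the next.
- biscuit_4: Round tan biscuit, rigid, 38 mm across and 11 mm thick, 18 g; 4 or 5 are there. Origin at its centre (5.5 mm above its underside), z along its axis. Starts lying flat on the mat, 16 mm or more from the next.
- biscuit_5: Round tan biscuit, rigid, 38 mm across and 11 mm thick, 18 g; 4 or 5 are there. Origin at its centre (5.5 mm above its underside), z along its axis. Starts lying flat on the mat, 16 mm or more from the next.
- tumbler: Bystander: empty steel tumbler, 65 mm across, 74 mm high, origin at the centre of its underside.
- garlic: Bystander: garlic bulb, 50 mm, origin at the centre of its underside.
- spice_jar: Bystander: spice jar with a black cap, 41 mm across, 105 mm high, origin at the centre of its underside.
- matchbox: Bystander: matchbox, 36 x 54 x 15 mm, origin at the centre of its underside.
- lemon: Bystander: lemon, 83 x 58 x 58 mm, origin at the centre of its underside.

How it is judged (in metres and radians):
On the way, in this order (a step that is already met when the one before it is completed fails the run):
1. the lid stands beside the canister, let go (horizontal distance between lid and canister above 0.1 m and height (world z) of lid below 0.03 m and angle between lid's own z axis and vertical below 0.1 rad and contact force between lid and the fingers below 0.2 N), for 0.2 s.
2. a stack of flat biscuits in the canister reaches the line, let go ((((horizontal distance between biscuit_1 and canister below 0.018 m and z of biscuit_1 in the frame of canister between 0.02 and 0.0685 m and angle between the z axis of biscuit_1 and the z axis of canister, either way round below 0.2 rad) and z of biscuit_1 in the frame of canister above 0.0515 m and contact force between biscuit_1 and the fingers below 0.2 N) or ((horizontal distance between biscuit_2 and canister below 0.018 m and z of biscuit_2 in the frame of canister between 0.02 and 0.0685 m and angle between the z axis of biscuit_2 and the z axis of canister, either way round below 0.2 rad) and z of biscuit_2 in the frame of canister above 0.0515 m and contact force between biscuit_2 and the fingers below 0.2 N) or ((horizontal distance between biscuit_3 and canister below 0.018 m and z of biscuit_3 in the frame of canister between 0.02 and 0.0685 m and angle between the z axis of biscuit_3 and the z axis of canister, either way round below 0.2 rad) and z of biscuit_3 in the frame of canister above 0.0515 m and contact force between biscuit_3 and the fingers below 0.2 N) or ((horizontal distance between biscuit_4 and canister below 0.018 m and z of biscuit_4 in the frame of canister between 0.02 and 0.0685 m and angle between the z axis of biscuit_4 and the z axis of canister, either way round below 0.2 rad) and z of biscuit_4 in the frame of canister above 0.0515 m and contact force between biscuit_4 and the fingers below 0.2 N) or ((horizontal distance between biscuit_5 and canister below 0.018 m and z of biscuit_5 in the frame of canister between 0.02 and 0.0685 m and angle between the z axis of biscuit_5 and the z axis of canister, either way round below 0.2 rad) and z of biscuit_5 in the frame of canister above 0.0515 m and contact force between biscuit_5 and the fingers below 0.2 N))), for 0.3 s.
3. the lid is seated on the canister again (horizontal distance between lid and canister below 0.008 m and z of lid in the frame of canister between 0.065 and 0.0705 m and angle between lid's own z axis and vertical below 0.04 rad), for 0.3 s.
4. the pump knob is pressed fully down (all of step 3 and value of joint pump above 0.0095 m), for 0.05 s.
5. the pump knob has risen (value of joint pump below 0.002 m), for 0.05 s.
6. the pump knob is pressed fully down again (all of step 4), for 0.05 s.
At the end, for the whole second after the job is handed in: Lid seated (8 mm of centre, 2.5 mm of height, level), pump up; biscuits inside flat, within 18 mm of the axis, top of the stack no lower than 3 mm under the line's middle, no underside over 3 mm above it; all others flat on the plate, within 30 mm of its centre (all of step 3 and value of joint pump below 0.002 m and (((horizontal distance between biscuit_1 and canister below 0.018 m and z of biscuit_1 in the frame of canister between 0.02 and 0.0685 m and angle between the z axis of biscuit_1 and the z axis of canister, either way round below 0.2 rad) and z of biscuit_1 in the frame of canister above 0.0515 m and contact force between biscuit_1 and the fingers below 0.2 N) or ((horizontal distance between biscuit_2 and canister below 0.018 m and z of biscuit_2 in the frame of canister between 0.02 and 0.0685 m and angle between the z axis of biscuit_2 and the z axis of canister, either way round below 0.2 rad) and z of biscuit_2 in the frame of canister above 0.0515 m and contact force between biscuit_2 and the fingers below 0.2 N) or ((horizontal distance between biscuit_3 and canister below 0.018 m and z of biscuit_3 in the frame of canister between 0.02 and 0.0685 m and angle between the z axis of biscuit_3 and the z axis of canister, either way round below 0.2 rad) and z of biscuit_3 in the frame of canister above 0.0515 m and contact force between biscuit_3 and the fingers below 0.2 N) or ((horizontal distance between biscuit_4 and canister below 0.018 m and z of biscuit_4 in the frame of canister between 0.02 and 0.0685 m and angle between the z axis of biscuit_4 and the z axis of canister, either way round below 0.2 rad) and z of biscuit_4 in the frame of canister above 0.0515 m and contact force between biscuit_4 and the fingers below 0.2 N) or ((horizontal distance between biscuit_5 and canister below 0.018 m and z of biscuit_5 in the frame of canister between 0.02 and 0.0685 m and angle between the z axis of biscuit_5 and the z axis of canister, either way round below 0.2 rad) and z of biscuit_5 in the frame of canister above 0.0515 m and contact force between biscuit_5 and the fingers below 0.2 N)) and ((horizontal distance between biscuit_1 and canister below 0.018 m and z of biscuit_1 in the frame of canister between 0.02 and 0.0685 m and angle between the z axis of biscuit_1 and the z axis of canister, either way round below 0.2 rad) or (horizontal distance between biscuit_1 and plate below 0.03 m and z of biscuit_1 in the frame of plate between 0.006 and 0.05 m and angle between the z axis of biscuit_1 and the z axis of plate, either way round below 0.2 rad)) and ((horizontal distance between biscuit_2 and canister below 0.018 m and z of biscuit_2 in the frame of canister between 0.02 and 0.0685 m and angle between the z axis of biscuit_2 and the z axis of canister, either way round below 0.2 rad) or (horizontal distance between biscuit_2 and plate below 0.03 m and z of biscuit_2 in the frame of plate between 0.006 and 0.05 m and angle between the z axis of biscuit_2 and the z axis of plate, either way round below 0.2 rad)) and ((horizontal distance between biscuit_3 and canister below 0.018 m and z of biscuit_3 in the frame of canister between 0.02 and 0.0685 m and angle between the z axis of biscuit_3 and the z axis of canister, either way round below 0.2 rad) or (horizontal distance between biscuit_3 and plate below 0.03 m and z of biscuit_3 in the frame of plate between 0.006 and 0.05 m and angle between the z axis of biscuit_3 and the z axis of plate, either way round below 0.2 rad)) and ((horizontal distance between biscuit_4 and canister below 0.018 m and z of biscuit_4 in the frame of canister between 0.02 and 0.0685 m and angle between the z axis of biscuit_4 and the z axis of canister, either way round below 0.2 rad) or (horizontal distance between biscuit_4 and plate below 0.03 m and z of biscuit_4 in the frame of plate between 0.006 and 0.05 m and angle between the z axis of biscuit_4 and the z axis of plate, either way round below 0.2 rad)) and ((horizontal distance between biscuit_5 and canister below 0.018 m and z of biscuit_5 in the frame of canister between 0.02 and 0.0685 m and angle between the z axis of biscuit_5 and the z axis of canister, either way round below 0.2 rad) or (horizontal distance between biscuit_5 and plate below 0.03 m and z of biscuit_5 in the frame of plate between 0.006 and 0.05 m and angle between the z axis of biscuit_5 and the z axis of plate, either way round below 0.2 rad)) and linear speed of lid below 0.02 m/s); the robot touches nothing.
It fails at once if a biscuit is dropped into the canister (faster than 0.65 m/s inside it) ((horizontal distance between biscuit_1 and canister below 0.05 m and z of biscuit_1 in the frame of canister below 0.07 m and linear speed of biscuit_1 above 0.65 m/s) or (horizontal distance between biscuit_2 and canister below 0.05 m and z of biscuit_2 in the frame of canister below 0.07 m and linear speed of biscuit_2 above 0.65 m/s) or (horizontal distance between biscuit_3 and canister below 0.05 m and z of biscuit_3 in the frame of canister below 0.07 m and linear speed of biscuit_3 above 0.65 m/s) or (horizontal distance between biscuit_4 and canister below 0.05 m and z of biscuit_4 in the frame of canister below 0.07 m and linear speed of biscuit_4 above 0.65 m/s) or (horizontal distance between biscuit_5 and canister below 0.05 m and z of biscuit_5 in the frame of canister below 0.07 m and linear speed of biscuit_5 above 0.65 m/s)).
It fails at once if the canister, with what it holds, is pressed or struck with more than 40 N (contact force between canister and anything else above 40 N).
It fails at once if a bystander is moved more than 40 mm (distance of any of tumbler, garlic, spice_jar, lemon, matchbox from where it was at the start of the episode above 0.04 m).
Of biscuit_1, biscuit_2, biscuit_3, biscuit_4, biscuit_5 only 4 to 5 are there at a start; the rules pass over those that are not, and their reading is None.
At some moment in a run one of plate may be knocked a few centimetres aside while the robot is not near it.
It also fails if it takes over 208 s, if anything falls off the work surface, if the arm or the gripper's body presses on something with over 40 N, if the wrist force passes 120 N, or if a joint passes its speed limit or range.

## Working session

There is one attempt and no reset: what is moved stays moved. The work goes in short steps, Python scripts to look and compute and a tool call to move; the robot and the scene stay as the last step left them, time stands still between calls to the robot, and variables do not carry over. Pictures are saved under pics/ and viewed, and the job is handed in when it is done.

Besides the shell and the picture viewer there is one more tool, called as name(argument=value, ...) on one line, values as JSON. play_rows: Moves the arm, as the interface text tells. Its arguments: {"type":"object","properties":{"rows":{"type":"array","items":{"type":"array","items":{"type":"number"}}},"grip_force":{"type":"number"}},"required":["rows"]}

```bash
ls; mkdir -p pics; python3 - <<'E'
from plant import r
import cv2
print(r.get_state(), r.tcp_to_grasp)
for n in ["side","top","wrist"]:
    s=r.snapshot(n); cv2.imwrite(f"pics/{n}0.png",s["color"][:,:,::-1])
    print(n,s["mtx"].tolist(),s["dist"],s["R"].tolist(),s["t"])
E
```

```text
pics
{'t': 0.0, 'joint_pos': array([-65.86598865,  19.07233938,  -3.70778474,  83.70657793,
         1.23583226,  77.3433784 ,  -5.07230314]), 'dq': array([ 0.01330716,  0.055803  ,  0.02769588,  0.05214952,  0.07397635,
       -0.0847447 , -0.06779846]), 'effort': array([-8.17409473e-04, -6.25433564e+01,  4.84902249e-02, -3.91612995e+01,
        1.60980423e-02,  9.78420430e-03, -3.78933817e-05]), 'ee_pos': array([0.26819388, 0.56410916, 0.23050721]), 'tool_rot': array([-1.79917488e+02,  1.90334063e-03,  1.54571019e+02]), 'contact_force': array([ 0.14210113,  0.04931796, -0.50721576]), 'moment': array([-0.02549248, -0.0692022 ,  0.04895753]), 'gripper_width': 0.08551691862602494} -0.0187
side [[379.5310689407287, 0.0, 256.3674047987708], [0.0, 379.5310689407287, 194.31009152482721], [0.0, 0.0, 1.0]] [0.01678982 0.         0.         0.         0.        ] [[-0.9977376731153748, -0.0661288896407387, -0.012103949818168522], [-0.032248546808440255, 0.6287641665704874, -0.7769270583945859], [0.05898785362311105, -0.7747790606307088, -0.6294742570853354]] [ 0.58369822 -0.04845768  1.13640496]
top [[409.8823469303418, 0.0, 253.2107113778332], [0.0, 409.8823469303418, 184.74444779215298], [0.0, 0.0, 1.0]] [0.04344405 0.         0.         0.         0.        ] [[-0.024603904090237376, -0.9996966040530134, -0.0011609256613440892], [-0.9934285348901127, 0.024579450270119468, -0.11178370494174608], [0.11177832513328792, -0.0015970188763726972, -0.9937318831360429]] [0.23526458 0.58158621 1.11746643]
wrist [[309.5242738842232, 0.0, 250.67854130132687], [0.0, 309.5242738842232, 185.26896228496372], [0.0, 0.0, 1.0]] [-0.04155474  0.          0.          0.          0.        ] [[0.42974971310426013, 0.9029472953617295, -0.001168711148160374], [0.8612562563267371, -0.40951778830840435, 0.3008867594246221], [0.2712062776280513, -0.13031255832779362, -0.9536591593002217]] [-0.62421315 -0.03911297  0.37943519]
```

View pics/side0.png

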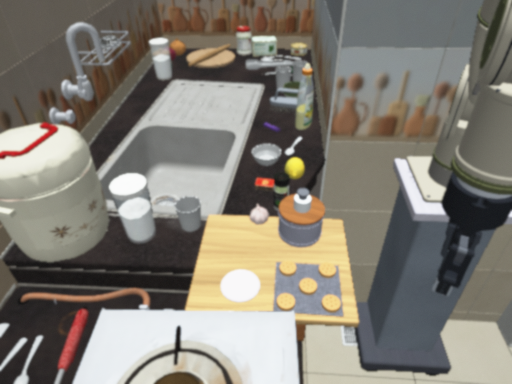

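View pics/top0.png

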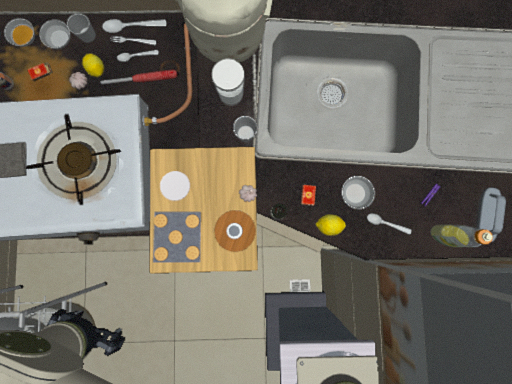

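View pics/wrist0.png

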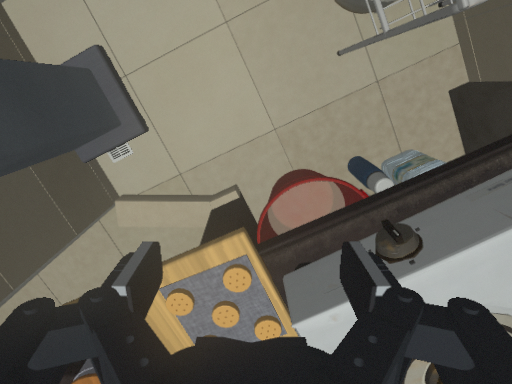

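```bash
cat > h.py <<'E'
import cv2, numpy as np
from plant import r
def snap(n,save=None,crop=None,scale=1):
    s=r.snapshot(n)
    if save:
        im=s["color"][:,:,::-1]
        if crop: a,b,c,d=crop; im=im[b:d,a:c]
        cv2.imwrite(f"pics/{save}.png",cv2.resize(im,None,fx=scale,fy=scale,interpolation=cv2.INTER_CUBIC))
    return s
def ray(s,uv):
    K=np.array(s["mtx"]);D=np.array(s["dist"])
    p=cv2.undistortPoints(np.array(uv,float).reshape(-1,1,2),K,D).reshape(-1,2)
    R=np.array(s["R"]);t=np.array(s["t"])
    d=np.c_[p,np.ones(len(p))]@R
    return -R.T@t,d
def onz(s,uv,z):
    c,d=ray(s,uv); return c+d*((z-c[2])/d[:,2])[:,None]
def proj(s,X):
    R=np.array(s["R"]);t=np.array(s["t"])
    return cv2.projectPoints(np.array(X,float).reshape(-1,1,3),cv2.Rodrigues(R)[0],t,np.array(s["mtx"]),np.array(s["dist"]))[0].reshape(-1,2)
def tri(ss,uvs):
    A=np.zeros((3,3));b=np.zeros(3)
    for s,uv in zip(ss,uvs):
        c,d=ray(s,[uv]);d=d[0]/np.linalg.norm(d[0]);P=np.eye(3)-np.outer(d,d);A+=P;b+=P@c
    return np.linalg.solve(A,b)
def blobs(mask,amin=30):
    n,l,st,ce=cv2.connectedComponentsWithStats(mask.astype(np.uint8))
    return [(ce[i].round(1).tolist(),int(st[i,4]),st[i,:4].tolist()) for i in range(1,n) if st[i,4]>=amin]
def circ(pts):
    A=np.c_[pts[:,:2]*2,np.ones(len(pts))];s=np.linalg.lstsq(A,(pts[:,:2]**2).sum(1),rcond=None)[0]
    return s[:2],np.sqrt(s[2]+s[0]**2+s[1]**2)
def st():
    q=r.get_state();print({k:np.round(q[k],4).tolist() for k in ["t","ee_pos","tool_rot","contact_force","gripper_width","joint_pos"]});return q
def mv(x,y,yaw=None):
    q=r.get_state();p=q["ee_pos"];a=np.radians(q["tool_rot"][2]);d=np.array([x,y])-p[:2]
    print("d tool x,y mm",(1000*(d@[np.cos(a),np.sin(a)])).round(1),(1000*(d@[np.sin(a),-np.cos(a)])).round(1),"z",round(1000*p[2],1),
      None if yaw is None else ("twist rad (tool z down): ",round(-np.radians((yaw-q["tool_rot"][2]+90)%180-90),3)))
E
python3 - <<'E'
from h import *
t=snap("top","top1",(140,135,275,285),5); s=snap("side","side1",(180,170,370,340),4)
for n,x in(("top",t),("side",s)):
    hsv=cv2.cvtColor(x["color"],cv2.COLOR_RGB2HSV); np.save(n+".npy",x["color"])
    for p in [(175,185),(175,238),(160,222),(217,218),(190,150)] if n=="top" else [(240,286),(308,286),(322,300),(300,200)]: print(n,p,x["color"][p[1],p[0]],hsv[p[1],p[0]])
# board corners
print(onz(t,[(150,148),(256,148),(150,272),(256,272),(175,185),(234,231),(248,193)],0.02))
E
```

```text
top (175, 185) [223 222 222] [  0   1 223]
top (175, 238) [221 178 109] [ 18 129 221]
top (160, 222) [218 175 101] [ 19 137 218]
top (217, 218) [193 161 102] [ 19 120 193]
top (190, 150) [204 168 105] [ 19 124 204]
side (240, 286) [249 248 249] [150   1 249]
side (308, 286) [244 215 140] [ 22 109 244]
side (322, 300) [222 188 140] [ 18  94 222]
side (300, 200) [242 245 246] [ 98   4 246]
[[0.70160197 0.51314598 0.02      ]
 [0.69436679 0.2102287  0.02      ]
 [0.35348015 0.51149026 0.02      ]
 [0.34567518 0.21908824 0.02      ]
 [0.59339945 0.44238217 0.02      ]
 [0.45967115 0.27781133 0.02      ]
 [0.56549929 0.23615129 0.02      ]]
```

View pics/top1.png

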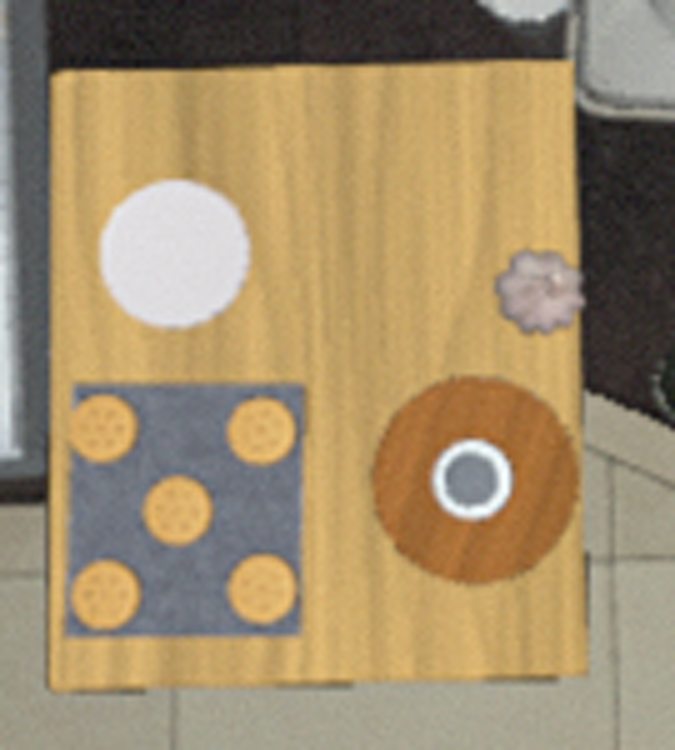

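View pics/side1.png

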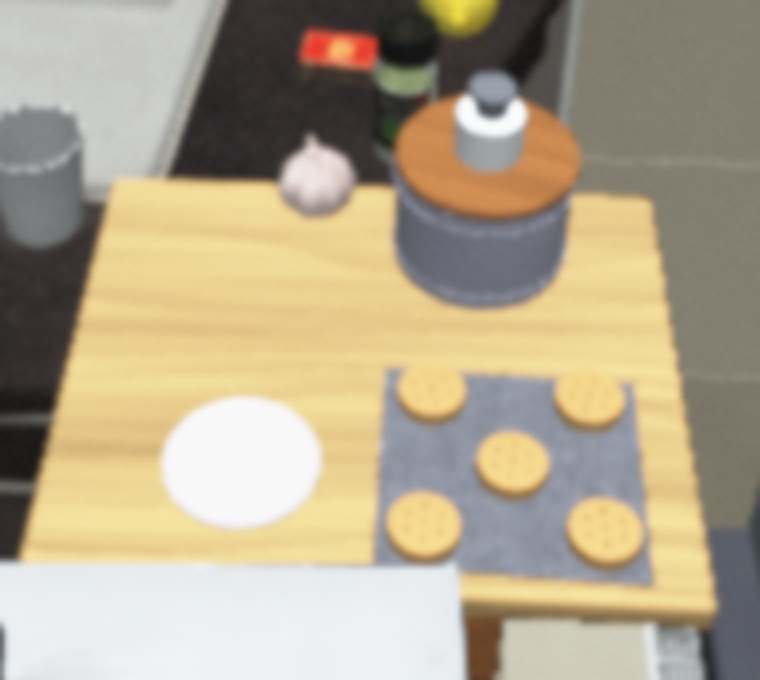

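```bash
cat > find.py <<'E'
from h import *
def hsvof(s): return cv2.cvtColor(s["color"],cv2.COLOR_RGB2HSV)
if __name__=="__main__":
    t=snap("top")
    # upsample for sub pixel
    def cont(mask,amin,amax):
        cs,_=cv2.findContours(mask.astype(np.uint8),cv2.RETR_LIST,cv2.CHAIN_APPROX_NONE)
        return [c for c in cs if amin<cv2.contourArea(c)<amax]
    k=5;x0,y0=140,135
    im=cv2.resize(t["color"][y0:285,x0:275],None,fx=k,fy=k,interpolation=cv2.INTER_CUBIC)
    H=cv2.cvtColor(im,cv2.COLOR_RGB2HSV).astype(int);h,s,v=H[...,0],H[...,1],H[...,2]
    def rep(name,mask,amin,amax,z):
        for c in cont(mask,amin,amax):
            hull=cv2.convexHull(c).reshape(-1,2)
            px=(c.reshape(-1,2)+0.5)/k-0.5+[x0,y0]
            P=onz(t,px,z); cc,rr=circ(P)
            if name=="mat": cc=np.r_[P[:,:2].min(0),P[:,:2].max(0)]
            print(name,px.mean(0).round(1),cc.round(4),"r",round(rr*1000,1),"area",cv2.contourArea(c))
    mat=(s<70)&(v<170)&(v>80)
    rep("mat",mat,20000,90000,.022)
    notmat=~mat
    sub=np.zeros_like(mat);
    rep("bisc",(s>75)&(v>150),2500,7000,.033)
    rep("plate",(s<25)&(v>185),12000,30000,.024)
    rep("lid",(h<17)&(s>130)&(v>90),20000,50000,.02+.068+.014)
    rep("collar",(s<50)&(v>195),2000,9000,.02+.068+.044)
    rep("knob",(s<60)&(v<170)&(v>90),1000,4000,.02+.068+.062)
E
python3 find.py; python3 - <<'E'
from h import *
st()
E
```

```text
mat [178.4 271.1] [0.3151 0.2981 0.4544 0.5405] r 110.3 area 33250.0
mat [253.2 265.4] [0.312  0.1639 0.51   0.3173] r 88.0 area 23396.5
mat [177.8 237.5] [0.3777 0.3711 0.52   0.5042] r 73.9 area 50910.0
bisc [160.7 253.6] [0.4034 0.4794] r 18.6 area 3660.5
bisc [192.2 252.3] [0.4045 0.3933] r 18.7 area 3673.0
bisc [175.1 236.7] [0.4483 0.44  ] r 18.7 area 3633.0
bisc [234.5 230.3] [0.4612 0.2767] r 23.1 area 5471.5
bisc [191.9 220.8] [0.4908 0.3934] r 18.6 area 3563.0
plate [174.6 185.4] [0.5921 0.4428] r 40.9 area 16414.5
lid [234.5 230.5] [0.461  0.2725] r 52.9 area 32672.5
collar [233.7 230.5] [0.4609 0.2732] r 14.0 area 2419.5
collar [234.  230.5] [0.461  0.2725] r 19.2 area 4537.0
knob [233.6 230.5] [0.4608 0.2724] r 12.4 area 1957.0
knob [191.9 220.8] [0.4875 0.3759] r 17.6 area 3942.5
knob [146.3 201.2] [0.5384 0.493 ] r 20.3 area 1773.0
knob [245.7 192.8] [0.5541 0.236 ] r 18.4 area 1258.5
knob [271.4 138.8] [0.6916 0.1708] r 9.8 area 1005.0
{'t': 0.3, 'ee_pos': [0.2683, 0.5644, 0.2311], 'tool_rot': [-179.977, 0.0005, 154.5746], 'contact_force': [0.0573, -0.4118, 0.4612], 'gripper_width': 0.0856, 'joint_pos': [-65.8661, 19.0467, -3.7083, 83.6717, 1.2381, 77.3444, -5.0691]}
```

```bash
python3 - <<'E'
from h import *
mv(.461,.2725,90)
t=snap("top");print(onz(t,[(160.2,220.4)],.033), proj(t,[[.491,.480,.033]]))
E
```

```text
d tool x,y mm -299.3 -180.9 z 231.1 ('twist rad (tool z down): ', np.float64(1.127))
[[0.49412747 0.48105029 0.033     ]] [[160.57796439 221.52280478]]
```

play_rows(rows=[[70,0,0,0,0.14],[70,0,0,0,0.14],[70,0,0,0,0.14],[70,0,0,0,0.14],[70,0,0,0,0.14],[70,0,0,0,0.14],[70,0,0,0,0.14],[70,0,0,0,0.14],[70,0,0,0,0],[70,0,0,0,0]], grip_force=30)

```text
t: 1.35
ee_pos: [0.2681, 0.5641, 0.2307]
tool_rot: [-180.0, 0.1, 88.1]
contact_force: [0.5, 0.1, 0.3]
gripper_width: 0.0598
```

```bash
python3 - <<'E'
from h import *
st();mv(.461,.2725,90)
E
```

```text
{'t': 1.35, 'ee_pos': [0.2681, 0.5641, 0.2307], 'tool_rot': [-179.9706, 0.0615, 88.0856], 'contact_force': [0.4937, 0.0639, 0.2953], 'gripper_width': 0.0598, 'joint_pos': [-72.8316, 18.8653, 5.1994, 84.1389, -1.7288, 77.1415, -69.4377]}
d tool x,y mm -285.0 202.5 z 230.7 ('twist rad (tool z down): ', np.float64(-0.033))
```

play_rows(rows=[[70,-32,22,0,-0.03],[70,-32,22,0,0],[70,-32,22,0,0],[70,-32,22,0,0],[70,-32,22,0,0],[70,-32,22,0,0],[70,-32,22,0,0],[70,-32,22,0,0],[70,-22,16,0,0],[70,0,0,0,0]])

```text
t: 2.35
ee_pos: [0.4693, 0.2781, 0.2306]
tool_rot: [180.0, -0.0, 92.5]
contact_force: [0.3, 0.5, 0.9]
gripper_width: 0.06
```

```bash
python3 - <<'E'
from h import *
st();mv(.461,.2725,90)
snap("wrist","w1");snap("side","s1")
E
```

```text
{'t': 2.35, 'ee_pos': [0.4693, 0.2781, 0.2306], 'tool_rot': [179.9789, -0.0214, 92.4606], 'contact_force': [0.3151, 0.4675, 0.9423], 'gripper_width': 0.06, 'joint_pos': [-50.5781, 8.7629, 16.8826, 96.8783, -2.6363, 74.7173, -30.7269]}
d tool x,y mm -5.2 -8.5 z 230.6 ('twist rad (tool z down): ', np.float64(0.043))
```

View pics/w1.png

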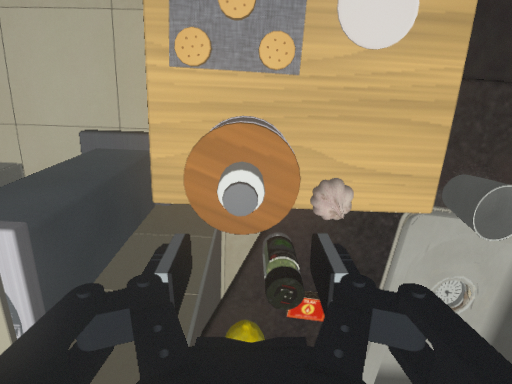

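View pics/s1.png

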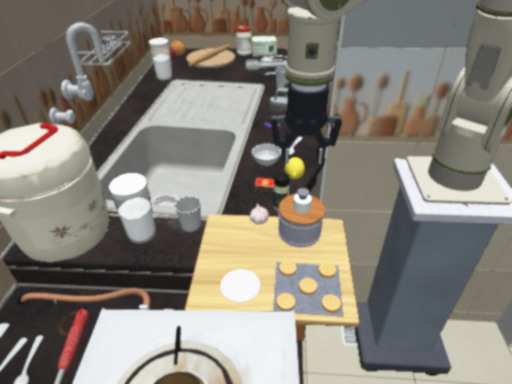

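```bash
cat > w.py <<'E'
from h import *
def contours(s,f,amin,amax,roi=None,k=3):
    im=cv2.resize(s["color"],None,fx=k,fy=k,interpolation=cv2.INTER_CUBIC)
    H=cv2.cvtColor(im,cv2.COLOR_RGB2HSV).astype(int)
    m=f(H[...,0],H[...,1],H[...,2]).astype(np.uint8)
    if roi: 
        z=np.zeros_like(m);a,b,c,d=[int(q*k) for q in roi];z[b:d,a:c]=m[b:d,a:c];m=z
    cs,_=cv2.findContours(m,cv2.RETR_LIST,cv2.CHAIN_APPROX_NONE)
    return [(c.reshape(-1,2)+.5)/k-.5 for c in cs if amin*k*k<cv2.contourArea(c)<amax*k*k]
def rep(name,s,f,amin,amax,z,roi=None):
    o=[]
    for c in contours(s,f,amin,amax,roi):
        P=onz(s,c,z);cc,rr=circ(P);res=np.abs(np.linalg.norm(P[:,:2]-cc,axis=1)-rr)
        for _ in range(3):
            k=res<np.median(res)*2+5e-4; cc,rr=circ(P[k]); res=np.abs(np.linalg.norm(P[:,:2]-cc,axis=1)-rr)
        print(name,c.mean(0).round(1),cc.round(4),"r",round(rr*1000,1),"medres",round(np.median(res)*1000,2));o.append(cc)
    return o
bis=lambda h,s,v:(h>12)&(h<26)&(s>75)&(v>150)
brown=lambda h,s,v:(h<15)&(s>120)&(v>80)
white=lambda h,s,v:(s<30)&(v>195)
E
python3 - <<'E'
from w import *
s=snap("wrist");print(s["color"][215,270],s["color"][50,190],s["color"][195,240])
rep("lid",s,brown,3000,20000,.102)
rep("b",s,bis,300,3000,.033,(160,0,310,80))
rep("plate",s,white,1000,9000,.024,(320,0,440,80))
rep("collar",s,white,100,9000,.132,(180,140,310,240))
E
```

```text
[162 111  65] [216 176 107] [139 140 140]
b [279.2  53.8] [0.4911 0.3933] r 18.3 medres 0.12
b [195.   49.8] [0.4048 0.3934] r 18.3 medres 0.1
b [239.2   8. ] [0.4485 0.4388] r 17.5 medres 0.46
b [235.   55.9] [0.4472 0.4206] r 73.4 medres 6.89
plate [379.6  19.9] [0.5924 0.4413] r 40.4 medres 0.66
collar [243.5 191.6] [0.4613 0.2728] r 18.6 medres 0.38
```

play_rows(rows=[[70,-5,-8.5,0,0.043],[70,0,0,0,0],[70,0,0,20,0],[70,0,0,20,0],[70,0,0,20,0],[70,0,0,10,0],[70,0,0,0,0],[70,0,0,0,0],[70,0,0,0,0],[70,0,0,0,0]])

```text
t: 3.5
ee_pos: [0.4545, 0.2886, 0.1607]
tool_rot: [179.9, -0.4, 91.9]
contact_force: [-0.6, -0.2, 0.5]
gripper_width: 0.0596
```

```bash
python3 - <<'E'
from h import *
st();mv(.461,.2726,90)
snap("side","s2",(220,100,370,260),4)
E
```

```text
{'t': 3.5, 'ee_pos': [0.4545, 0.2886, 0.1607], 'tool_rot': [179.9179, -0.3909, 91.9182], 'contact_force': [-0.5949, -0.1878, 0.5302], 'gripper_width': 0.0596, 'joint_pos': [-51.3124, 10.8091, 15.9087, 103.2325, -3.5284, 66.1176, -32.3395]}
d tool x,y mm -16.2 6.0 z 160.7 ('twist rad (tool z down): ', np.float64(0.033))
```

View pics/s2.png

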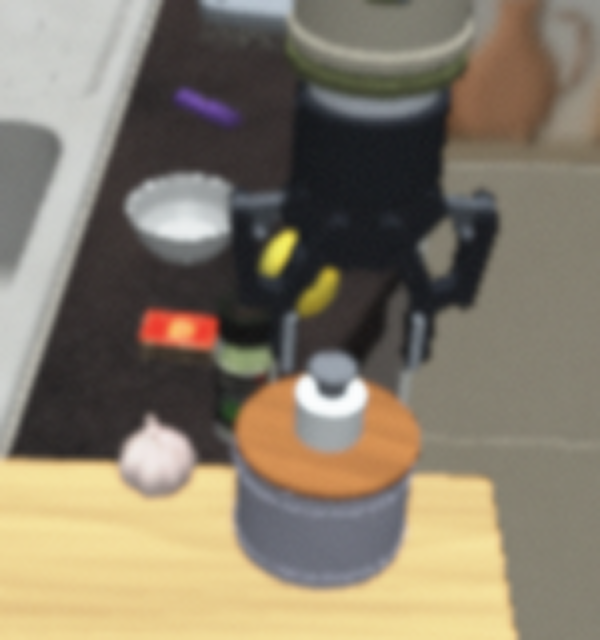

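play_rows(rows=[[70,-8,3,0,0.03],[70,-8,3,0,0],[70,0,0,0,0],[70,0,0,0,0],[70,0,0,0,0],[70,0,0,0,0],[70,0,0,0,0],[70,0,0,0,0],[70,0,0,0,0],[70,0,0,0,0]])

```text
t: 4.55
ee_pos: [0.4619, 0.2713, 0.1617]
tool_rot: [179.9, -0.5, 90.0]
contact_force: [0.3, -1.2, 0.3]
gripper_width: 0.0595
```

```bash
python3 - <<'E'
from h import *
st();mv(.461,.2726,90)
E
```

```text
{'t': 4.55, 'ee_pos': [0.4619, 0.2713, 0.1617], 'tool_rot': [179.8521, -0.467, 90.0058], 'contact_force': [0.2685, -1.2344, 0.2987], 'gripper_width': 0.0595, 'joint_pos': [-50.2197, 10.3543, 16.8334, 103.6761, -3.6004, 66.0638, -32.1987]}
d tool x,y mm 1.3 -0.9 z 161.7 ('twist rad (tool z down): ', np.float64(0.0))
```

play_rows(rows=[[70,1,-1,5,0],[70,0,0,5,0],[70,0,0,5,0],[70,0,0,5,0],[70,0,0,5,0],[70,0,0,5,0],[70,0,0,5,0],[70,0,0,5,0],[70,0,0,0,0],[70,0,0,0,0]])

```text
t: 5.55
ee_pos: [0.4605, 0.2725, 0.1173]
tool_rot: [179.9, -0.4, 90.0]
contact_force: [0.5, -0.5, -0.2]
gripper_width: 0.0598
```

```bash
python3 - <<'E'
from h import *
st();mv(.461,.2726,90)
E
```

```text
{'t': 5.55, 'ee_pos': [0.4605, 0.2725, 0.1173], 'tool_rot': [179.9143, -0.4116, 90.0227], 'contact_force': [0.4789, -0.4679, -0.2146], 'gripper_width': 0.0598, 'joint_pos': [-49.9556, 13.0613, 16.5201, 106.3619, -4.5557, 60.8747, -31.6173]}
d tool x,y mm 0.1 0.5 z 117.3 ('twist rad (tool z down): ', np.float64(0.0))
```

play_rows(rows=[[70,0,0,4,0],[70,0,0,4,0],[70,0,0,2,0],[70,0,0,0,0],[55,0,0,0,0],[48,0,0,0,0],[30,0,0,0,0],[30,0,0,0,0],[30,0,0,0,0],[30,0,0,0,0]], grip_force=30)

```text
t: 6.55
ee_pos: [0.4609, 0.2729, 0.1071]
tool_rot: [179.9, -0.5, 90.0]
contact_force: [0.4, -0.4, 0.2]
gripper_width: 0.039
```

```bash
python3 - <<'E'
from h import *
st();mv(.461,.2726,90)
snap("side","s3",(220,100,370,260),4)
E
```

```text
{'t': 6.55, 'ee_pos': [0.4609, 0.2729, 0.1071], 'tool_rot': [179.8556, -0.46, 90.0203], 'contact_force': [0.3859, -0.449, 0.1716], 'gripper_width': 0.039, 'joint_pos': [-49.8462, 13.7706, 16.4459, 106.8873, -4.8314, 59.5973, -31.4058]}
d tool x,y mm -0.3 0.1 z 107.1 ('twist rad (tool z down): ', np.float64(0.0))
```

View pics/s3.png

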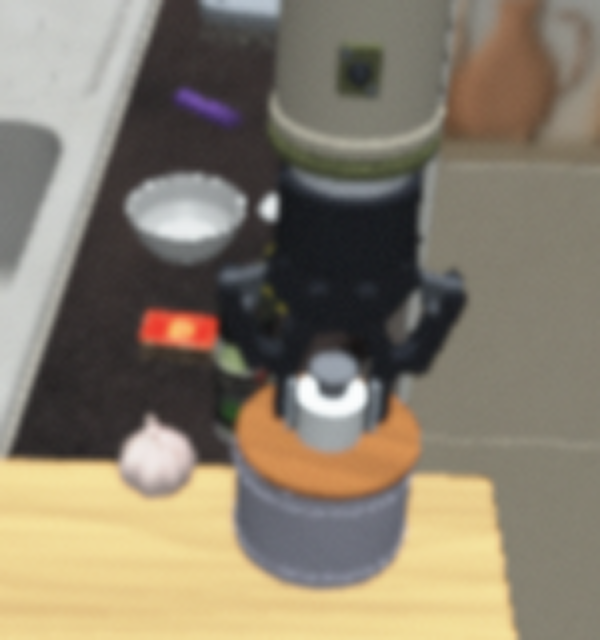

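play_rows(rows=[[30,0,0,-4,0],[30,0,0,-8,0],[30,0,0,-8,0],[30,0,0,-8,0],[30,0,0,-8,0],[30,0,0,-8,0],[30,0,0,-8,0],[30,0,0,-8,0],[30,0,0,0,0],[30,0,0,0,0]])

```text
t: 7.6
ee_pos: [0.4606, 0.2722, 0.1731]
tool_rot: [179.8, -0.5, 90.0]
contact_force: [0.7, -0.4, -3.3]
gripper_width: 0.0389
```

```bash
python3 - <<'E'
from h import *
st();mv(.625,.325,90)
snap("side","s4",(200,80,370,330),3);s=snap("top","t4",(140,135,275,285),5)
E
```

```text
{'t': 7.6, 'ee_pos': [0.4606, 0.2722, 0.1731], 'tool_rot': [179.8454, -0.4793, 90.0135], 'contact_force': [0.7281, -0.4468, -3.2554], 'gripper_width': 0.0389, 'joint_pos': [-50.4364, 9.6527, 16.8231, 103.0115, -3.3517, 67.3806, -32.5553]}
d tool x,y mm 52.7 164.4 z 173.1 ('twist rad (tool z down): ', np.float64(0.0))
```

View pics/s4.png

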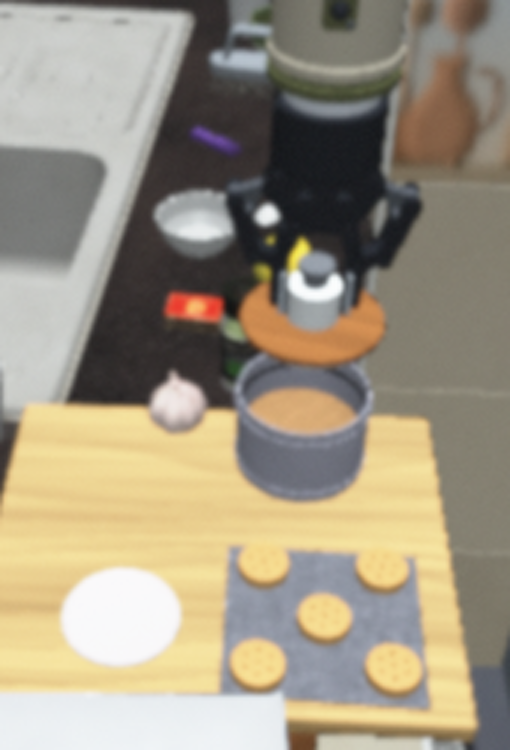

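play_rows(rows=[[30,3,9,0,0],[30,6,18,0,0],[30,6,18,0,0],[30,6,18,0,0],[30,6,18,0,0],[30,6,18,0,0],[30,6,18,0,0],[30,6,18,0,0],[30,3,10,0,0],[30,0,0,0,0]])

```text
t: 8.7
ee_pos: [0.6141, 0.3229, 0.1663]
tool_rot: [-179.9, -0.2, 90.2]
contact_force: [-1.1, -0.2, -2.4]
gripper_width: 0.0391
```

```bash
python3 - <<'E'
from h import *
st();mv(.625,.325,90)
E
```

```text
{'t': 8.7, 'ee_pos': [0.6141, 0.3229, 0.1663], 'tool_rot': [-179.8667, -0.1989, 90.1699], 'contact_force': [-1.1334, -0.2085, -2.4238], 'gripper_width': 0.0391, 'joint_pos': [-43.7662, 30.445, 18.0846, 77.5317, -9.6893, 73.5259, -25.0966]}
d tool x,y mm 2.0 10.9 z 166.3 ('twist rad (tool z down): ', np.float64(0.003))
```

Now with the lid out of the way of the canister, view inside while shifting and descending.

play_rows(rows=[[30,1,4,0,0],[30,1,4,0,0],[30,0,2,8,0],[30,0,0,12,0],[30,0,0,14,0],[30,0,0,14,0],[30,0,0,14,0],[30,0,0,14,0],[30,0,0,10,0],[30,0,0,0,0]])

```text
t: 9.7
ee_pos: [0.6217, 0.3247, 0.0692]
tool_rot: [-179.6, -0.1, 90.2]
contact_force: [0.4, -0.1, -2.6]
gripper_width: 0.039
```

```bash
python3 - <<'E'
from h import *
st();mv(.625,.325,90)
snap("side","s5",(180,130,370,340),4);s=snap("top","t5",(140,135,275,285),5)
E
```

```text
{'t': 9.7, 'ee_pos': [0.6217, 0.3247, 0.0692], 'tool_rot': [-179.5837, -0.0615, 90.2248], 'contact_force': [0.3755, -0.098, -2.5727], 'gripper_width': 0.039, 'joint_pos': [-42.7233, 36.2536, 16.8939, 80.9583, -11.2341, 64.756, -23.8356]}
d tool x,y mm 0.3 3.3 z 69.2 ('twist rad (tool z down): ', np.float64(0.004))
```

View pics/s5.png

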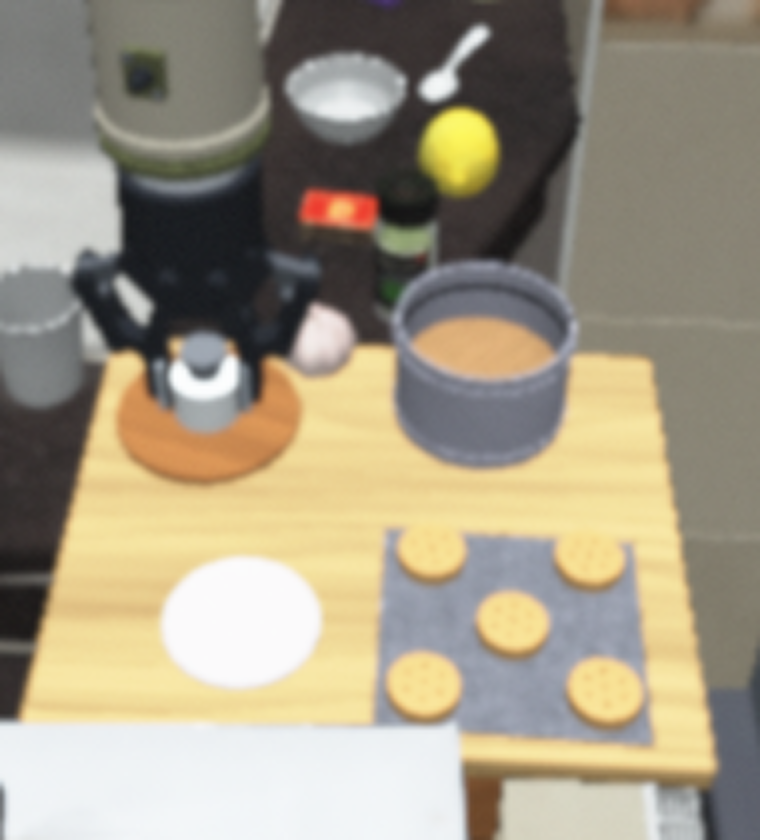

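View pics/t5.png

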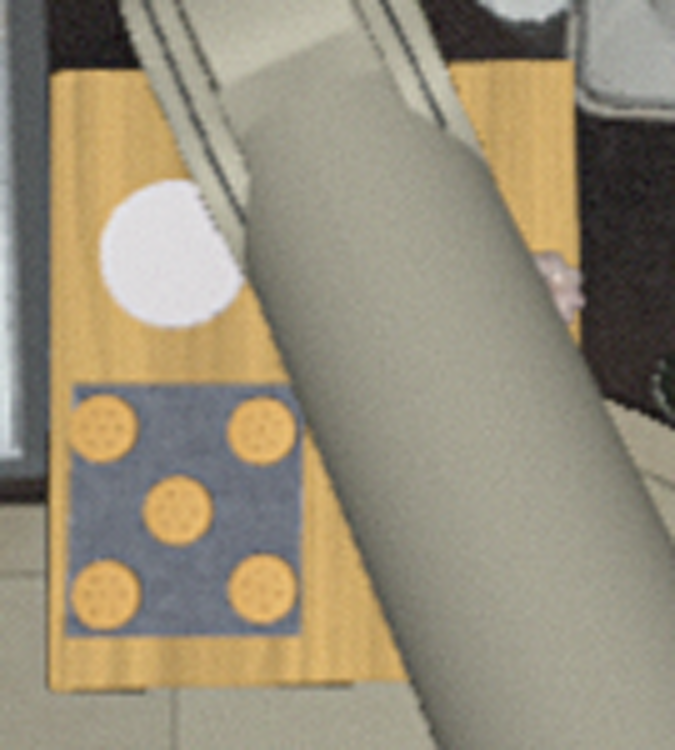

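play_rows(rows=[[30,0,2,4,0],[30,0,1,4,0],[30,0,0,4,0],[30,0,0,4,0],[30,0,0,3,0],[30,0,0,3,0],[30,0,0,2,0],[30,0,0,1,0],[30,0,0,0,0],[30,0,0,0,0]])

```text
t: 10.8
ee_pos: [0.6274, 0.3259, 0.0467]
tool_rot: [-179.9, -0.3, 90.2]
contact_force: [0.5, -0.1, -1.9]
gripper_width: 0.0392
```

```bash
python3 - <<'E'
from h import *
st();mv(.625,.325,90)
E
```

```text
{'t': 10.8, 'ee_pos': [0.6274, 0.3259, 0.0467], 'tool_rot': [-179.9175, -0.2579, 90.2181], 'contact_force': [0.5412, -0.1137, -1.918], 'gripper_width': 0.0392, 'joint_pos': [-42.306, 37.9564, 16.5698, 81.1868, -11.7091, 62.4724, -23.4226]}
d tool x,y mm -0.9 -2.4 z 46.7 ('twist rad (tool z down): ', np.float64(0.004))
```

play_rows(rows=[[30,0,0,2,0],[30,0,0,2,0],[30,0,0,1,0],[30,0,0,1,0],[30,0,0,1,0],[30,0,0,1,0],[30,0,0,0,0],[30,0,0,0,0],[30,0,0,0,0],[30,0,0,0,0]])

```text
t: 11.8
ee_pos: [0.6278, 0.3261, 0.0393]
tool_rot: [-180.0, -0.3, 90.2]
contact_force: [-0.2, 0.3, -0.4]
gripper_width: 0.0389
```

play_rows(rows=[[48,0,0,0,0],[52,0,0,0,0],[60,0,0,0,0],[70,0,0,0,0],[70,0,0,0,0],[70,0,0,-5,0],[70,0,0,-10,0],[70,0,0,-15,0],[70,0,0,-20,0],[70,0,0,-20,0]])

```text
t: 12.8
ee_pos: [0.6273, 0.3254, 0.1132]
tool_rot: [-179.9, -0.2, 90.2]
contact_force: [0.3, -0.0, 0.0]
gripper_width: 0.0597
```

```bash
python3 - <<'E'
from w import *
st();mv(.4908,.3934,90)
s=snap("side","s6",(180,130,370,340),4);w=snap("wrist","w6")
rep("collar",s,white,60,9000,.064,(200,180,260,260))
# rim ellipse in side view: canister
E
```

```text
{'t': 12.8, 'ee_pos': [0.6273, 0.3254, 0.1132], 'tool_rot': [-179.9016, -0.2476, 90.2121], 'contact_force': [0.2813, -0.0026, 0.0119], 'gripper_width': 0.0597, 'joint_pos': [-42.7801, 34.3304, 17.4803, 78.3358, -10.7463, 68.8971, -24.0863]}
d tool x,y mm 68.5 -136.3 z 113.2 ('twist rad (tool z down): ', np.float64(0.004))
collar [229.  234.3] [0.6257 0.3309] r 19.9 medres 0.45
collar [255.9 213.4] [0.5589 0.2591] r 23.1 medres 1.9
collar [218.1 201.2] [0.6577 0.2186] r 25.1 medres 5.76
```

View pics/s6.png

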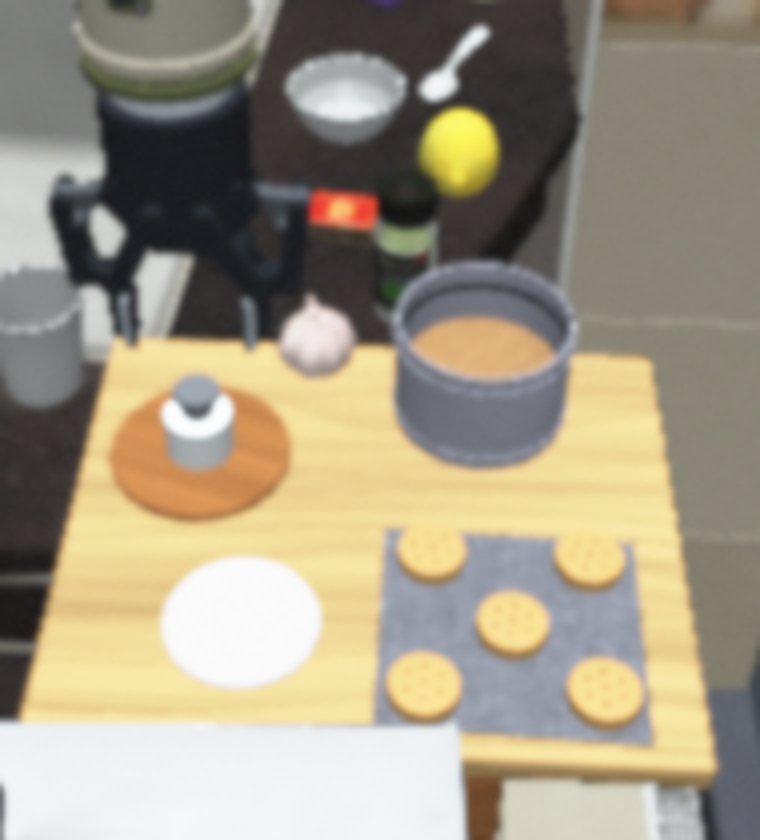

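View pics/w6.png

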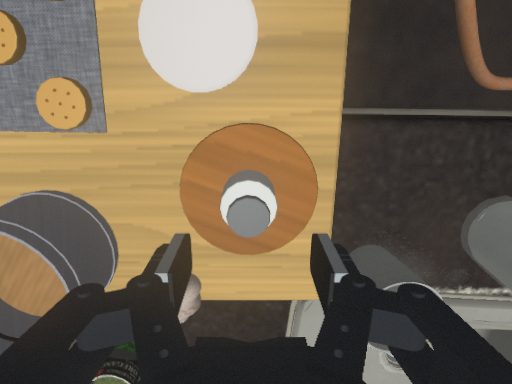

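play_rows(rows=[[70,4,-8,-5,0],[70,8,-16,-5,0],[70,8,-16,0,0],[70,8,-16,0,0],[70,8,-16,0,0],[70,8,-16,0,0],[70,8,-16,0,0],[70,8,-16,0,0],[70,5,-10,0,0],[70,0,0,0,0]])

```text
t: 13.9
ee_pos: [0.4803, 0.3986, 0.1275]
tool_rot: [-179.9, -0.4, 90.7]
contact_force: [0.1, 0.6, -0.0]
gripper_width: 0.0597
```

```bash
python3 - <<'E'
from w import *
st();mv(.491,.3934,90)
w=snap("wrist","w7")
rep("b",w,bis,300,6000,.033)
t=snap("top")
# card height: inside pictures
s=snap("side")
E
```

```text
{'t': 13.9, 'ee_pos': [0.4803, 0.3986, 0.1275], 'tool_rot': [-179.8636, -0.4463, 90.6787], 'contact_force': [0.1261, 0.64, -0.0074], 'gripper_width': 0.0597, 'joint_pos': [-55.8361, 23.2478, 15.516, 92.0378, -7.1355, 65.4547, -37.8907]}
d tool x,y mm -5.4 10.6 z 127.5 ('twist rad (tool z down): ', np.float64(0.012))
b [319.6 152.1] [0.5337 0.4254] r 14.3 medres 2.98
b [209.9 136. ] [0.4486 0.4401] r 17.8 medres 0.11
b [148.1  81.8] [0.4039 0.4795] r 17.9 medres 0.11
b [271.8  80. ] [0.4949 0.4814] r 17.9 medres 0.1
```

View pics/w7.png

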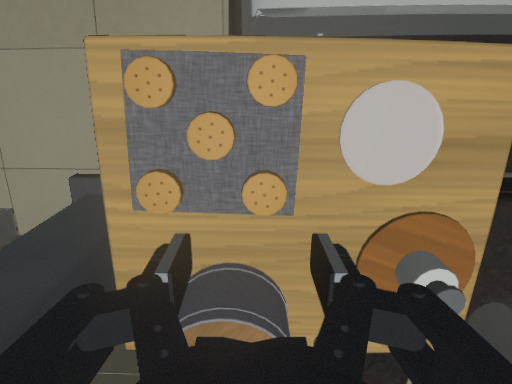

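play_rows(rows=[[70,-3,5,0,0.01],[70,-2,5,0,0],[70,0,0,8,0],[70,0,0,10,0],[70,0,0,10,0],[70,0,0,10,0],[70,0,0,10,0],[70,0,0,8,0],[70,0,0,0,0],[70,0,0,0,0]])

```text
t: 15.05
ee_pos: [0.4963, 0.388, 0.0642]
tool_rot: [-179.9, -0.2, 89.5]
contact_force: [0.2, -0.2, 0.1]
gripper_width: 0.06
```

```bash
python3 - <<'E'
from w import *
st();mv(.491,.3934,90)
E
```

```text
{'t': 15.05, 'ee_pos': [0.4963, 0.388, 0.0642], 'tool_rot': [-179.8831, -0.197, 89.5462], 'contact_force': [0.1772, -0.1831, 0.1345], 'gripper_width': 0.06, 'joint_pos': [-53.9634, 27.9025, 15.3696, 93.9313, -8.5601, 59.2626, -36.369]}
d tool x,y mm 5.4 -5.4 z 64.2 ('twist rad (tool z down): ', np.float64(-0.008))
```

play_rows(rows=[[70,4,-4,0,0],[70,0,0,0,0],[70,0,0,5,0],[70,0,0,5,0],[70,0,0,5,0],[70,0,0,5,0],[70,0,0,5,0],[70,0,0,0,0],[70,0,0,0,0],[70,0,0,0,0]])

```text
t: 16.05
ee_pos: [0.4924, 0.3931, 0.038]
tool_rot: [-180.0, -0.3, 89.6]
contact_force: [-0.5, 0.9, 0.4]
gripper_width: 0.0595
```

```bash
python3 - <<'E'
from w import *
st();mv(.491,.3934,90);snap("side","s8",(240,200,370,340),5)
E
```

```text
{'t': 16.05, 'ee_pos': [0.4924, 0.3931, 0.038], 'tool_rot': [-179.9541, -0.2702, 89.5616], 'contact_force': [-0.4914, 0.8892, 0.3789], 'gripper_width': 0.0595, 'joint_pos': [-54.162, 29.6412, 14.8797, 94.9249, -9.0452, 56.4512, -36.588]}
d tool x,y mm 0.3 -1.4 z 38.0 ('twist rad (tool z down): ', np.float64(-0.008))
```

View pics/s8.png

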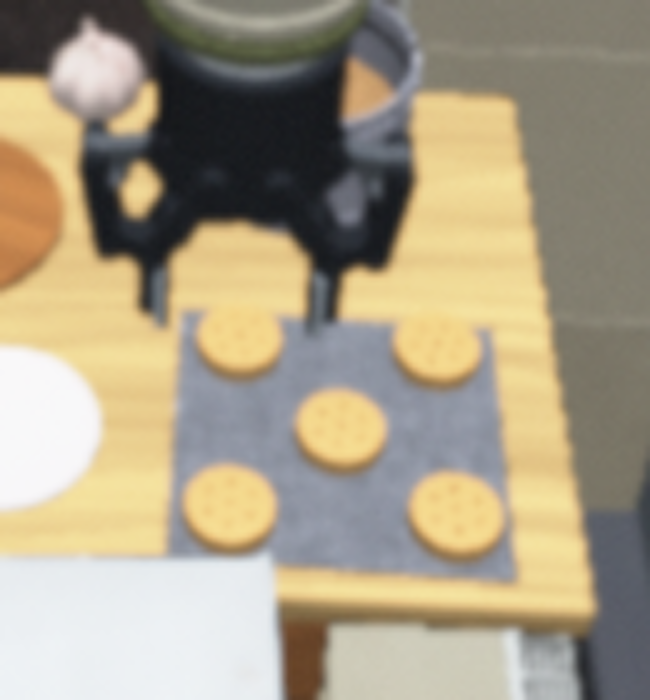

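play_rows(rows=[[70,0,-1,4,0],[70,0,0,4,0],[70,0,0,4,0],[70,0,0,1,0],[60,0,0,0,0],[52,0,0,0,0],[46,0,0,0,0],[30,0,0,0,0],[30,0,0,0,0],[30,0,0,0,0]], grip_force=20)

```text
t: 17.1
ee_pos: [0.4917, 0.3935, 0.0247]
tool_rot: [180.0, -0.3, 89.6]
contact_force: [-0.6, 0.6, -0.1]
gripper_width: 0.0366
```

```bash
python3 - <<'E'
from w import *
st();mv(.491,.3934,90);snap("side","s9",(240,200,370,340),5)
E
```

```text
{'t': 17.1, 'ee_pos': [0.4917, 0.3935, 0.0247], 'tool_rot': [179.9943, -0.327, 89.5554], 'contact_force': [-0.5731, 0.6229, -0.0596], 'gripper_width': 0.0366, 'joint_pos': [-54.0617, 30.5366, 14.6554, 95.4438, -9.3254, 54.9771, -36.4582]}
d tool x,y mm -0.1 -0.7 z 24.7 ('twist rad (tool z down): ', np.float64(-0.008))
```

View pics/s9.png

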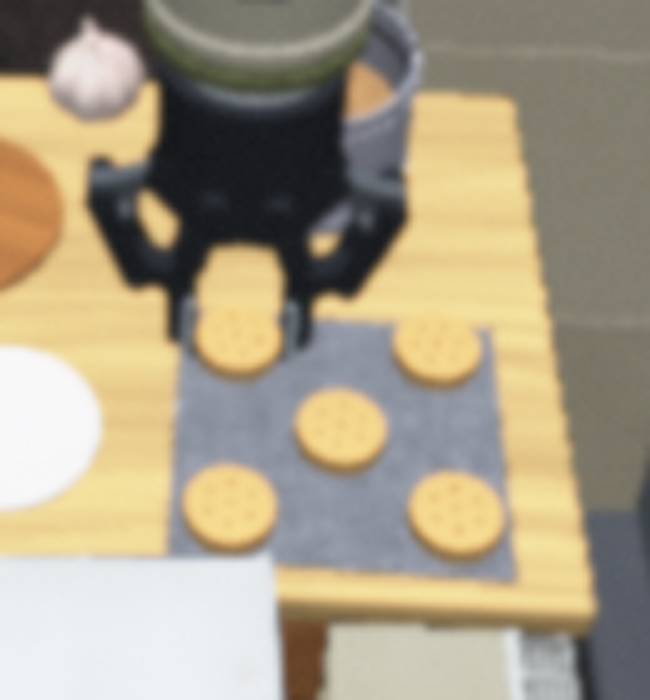

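play_rows(rows=[[30,0,0,-4,0],[30,0,0,-8,0],[30,0,0,-14,0],[30,0,0,-14,0],[30,0,0,-14,0],[30,0,0,-14,0],[30,0,0,-14,0],[30,0,0,-14,0],[30,0,0,-8,0],[30,0,0,0,0]])

```text
t: 18.15
ee_pos: [0.4926, 0.3934, 0.141]
tool_rot: [179.8, -0.5, 89.6]
contact_force: [0.9, 0.1, 0.4]
gripper_width: 0.0365
```

```bash
python3 - <<'E'
from w import *
st();mv(.461,.2726,90);snap("side","s10",(240,150,370,290),5);snap("top","t10",(140,135,275,285),5)
E
```

```text
{'t': 18.15, 'ee_pos': [0.4926, 0.3934, 0.141], 'tool_rot': [179.8242, -0.5049, 89.5501], 'contact_force': [0.8644, 0.0856, 0.442], 'gripper_width': 0.0365, 'joint_pos': [-55.249, 23.1304, 16.1871, 90.5596, -7.1324, 66.8311, -37.9867]}
d tool x,y mm -121.1 -30.6 z 141.0 ('twist rad (tool z down): ', np.float64(-0.008))
```

View pics/s10.png

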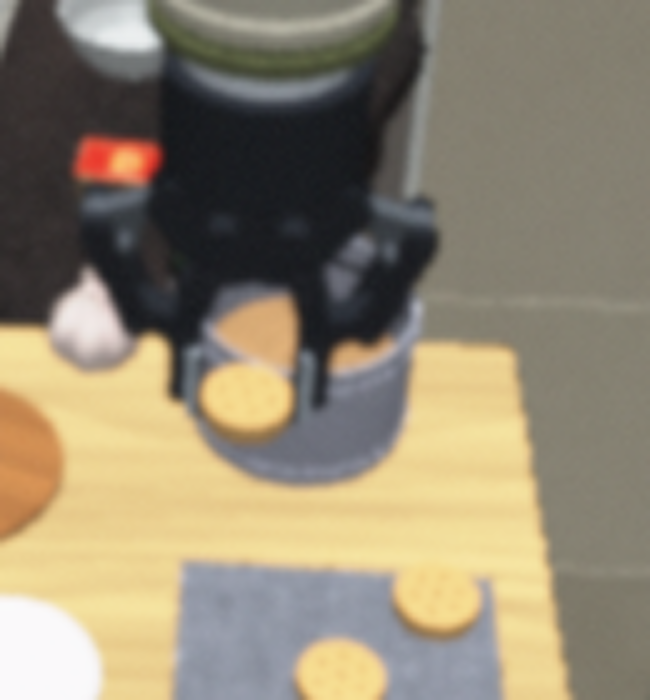

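View pics/t10.png

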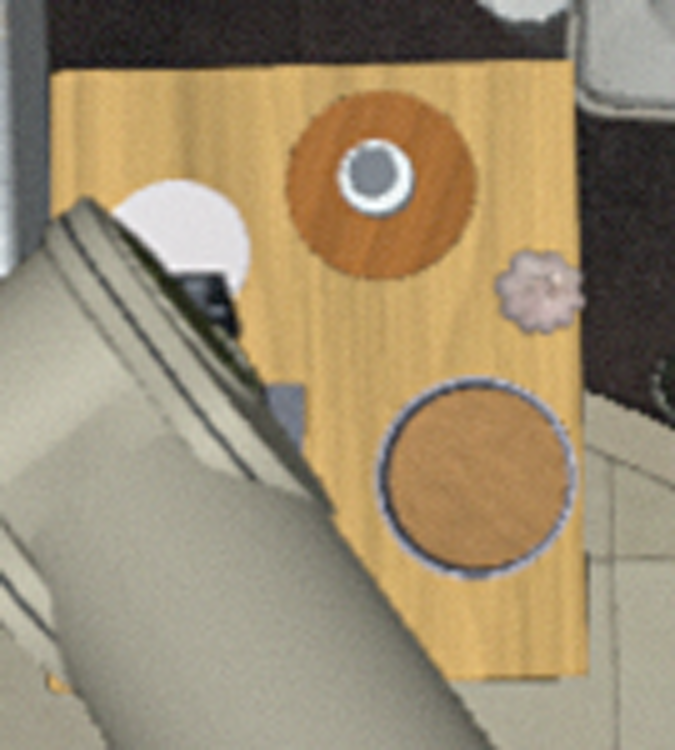

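```bash
python3 - <<'E'
from w import *
t=snap("top")
print(t["color"][230,234],t["color"][230,252])
roi=(210,205,258,255)
for z in(.046,.05,.054,.058,.062): rep("card%.3f"%z,t,brown,500,3000,z,roi)
rep("rim",t,lambda h,s,v:(s<75)|(v<130),500,3000,.096,roi)
E
```

```text
[171 132  84] [175 136  93]
rim [235.2 230. ] [0.4623 0.271 ] r 46.6 medres 0.25
rim [234.7 230.1] [0.4622 0.2723] r 53.3 medres 0.25
```

play_rows(rows=[[30,-7,-2,0,0],[30,-13,-3,0,0],[30,-13,-3,0,0],[30,-13,-3,0,0],[30,-13,-3,0,0],[30,-13,-3,0,0],[30,-13,-3,0,0],[30,-13,-3,0,0],[30,-10,-3,0,0],[30,0,0,0,0]])

```text
t: 19.3
ee_pos: [0.4605, 0.2743, 0.1331]
tool_rot: [-179.7, -0.0, 89.5]
contact_force: [0.3, 0.3, -0.1]
gripper_width: 0.0368
```

```bash
python3 - <<'E'
from w import *
st();mv(.461,.2726,90)
E
```

```text
{'t': 19.3, 'ee_pos': [0.4605, 0.2743, 0.1331], 'tool_rot': [-179.6914, -0.0056, 89.5073], 'contact_force': [0.3209, 0.2518, -0.1141], 'gripper_width': 0.0368, 'joint_pos': [-51.7468, 12.6101, 18.3207, 104.9386, -4.6016, 63.3979, -32.2504]}
d tool x,y mm -1.7 0.5 z 133.1 ('twist rad (tool z down): ', np.float64(-0.009))
```

play_rows(rows=[[30,-2,1,4,0],[30,0,0,7,0],[30,0,0,7,0],[30,0,0,7,0],[30,0,0,7,0],[30,0,0,7,0],[30,0,0,7,0],[30,0,0,5,0],[30,0,0,0,0],[30,0,0,0,0]])

```text
t: 20.3
ee_pos: [0.4607, 0.2741, 0.0763]
tool_rot: [-179.6, 0.0, 89.7]
contact_force: [0.4, 0.1, -0.1]
gripper_width: 0.0367
```

```bash
python3 - <<'E'
from w import *
st();mv(.4615,.2726,90);snap("side","s11",(240,150,370,290),5);snap("wrist","w11")
E
```

```text
{'t': 20.3, 'ee_pos': [0.4607, 0.2741, 0.0763], 'tool_rot': [-179.6354, 0.0277, 89.6627], 'contact_force': [0.4472, 0.0953, -0.1333], 'gripper_width': 0.0367, 'joint_pos': [-51.0095, 16.6638, 17.8115, 107.765, -6.235, 56.8028, -30.7872]}
d tool x,y mm -1.5 0.8 z 76.3 ('twist rad (tool z down): ', np.float64(-0.006))
```

View pics/s11.png

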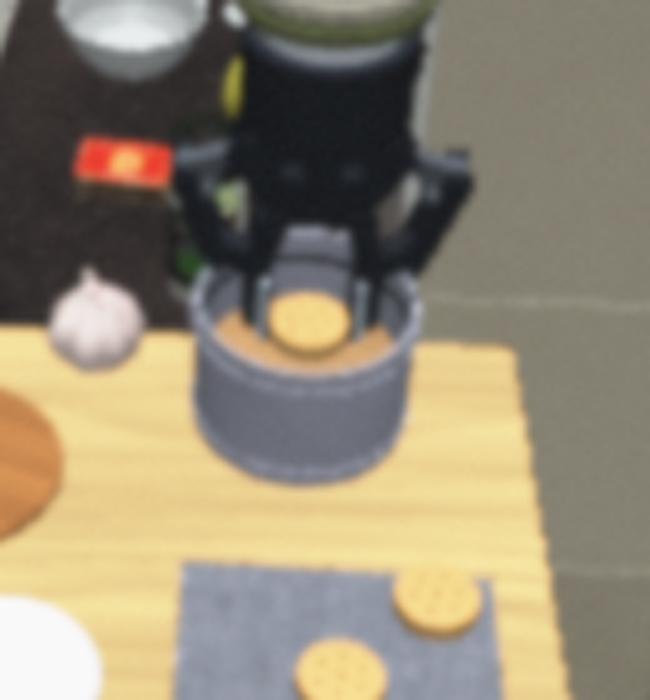

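View pics/w11.png

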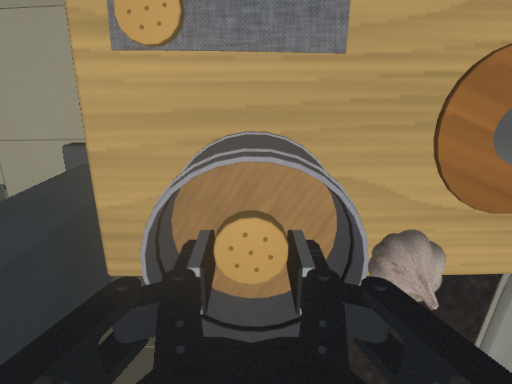

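```bash
python3 - <<'E'
from w import *
s=snap("wrist")
k=4
im=cv2.resize(s["color"],None,fx=k,fy=k,interpolation=cv2.INTER_CUBIC)
H=cv2.cvtColor(im,cv2.COLOR_RGB2HSV).astype(int)
m=(H[...,1]>80)&(H[...,2]>90)
for row in range(180,226,5):
    xs=np.where(m[row*k,150*k:360*k])[0]/k+150
    print(row,xs.min(),xs.max(),[ (1000*np.linalg.norm(onz(s,[(xs.max(),row)],z)[0,:2]-[.4612,.2725])).round(1) for z in (.046,.05,.054,.058,.062)],[ (1000*np.linalg.norm(onz(s,[(xs.min(),row)],z)[0,:2]-[.4612,.2725])).round(1) for z in (.046,.05,.054,.058,.062)])
E
```

```text
180 150.0 359.75 [np.float64(68.9), np.float64(68.1), np.float64(67.3), np.float64(66.6), np.float64(65.8)] [np.float64(65.2), np.float64(64.4), np.float64(63.7), np.float64(63.1), np.float64(62.4)]
185 150.0 359.75 [np.float64(68.1), np.float64(67.2), np.float64(66.4), np.float64(65.6), np.float64(64.8)] [np.float64(64.3), np.float64(63.5), np.float64(62.7), np.float64(62.0), np.float64(61.3)]
190 150.0 359.75 [np.float64(67.4), np.float64(66.4), np.float64(65.5), np.float64(64.7), np.float64(63.9)] [np.float64(63.5), np.float64(62.6), np.float64(61.8), np.float64(61.0), np.float64(60.3)]
195 150.0 359.75 [np.float64(66.8), np.float64(65.8), np.float64(64.8), np.float64(63.9), np.float64(63.0)] [np.float64(62.8), np.float64(61.9), np.float64(61.0), np.float64(60.1), np.float64(59.4)]
200 150.0 359.75 [np.float64(66.3), np.float64(65.3), np.float64(64.2), np.float64(63.2), np.float64(62.3)] [np.float64(62.3), np.float64(61.3), np.float64(60.3), np.float64(59.4), np.float64(58.6)]
205 150.0 359.75 [np.float64(66.0), np.float64(64.9), np.float64(63.8), np.float64(62.7), np.float64(61.7
[... 189 characters left out ...]
oat64(61.2)] [np.float64(61.8), np.float64(60.6), np.float64(59.5), np.float64(58.4), np.float64(57.4)]
215 150.0 359.75 [np.float64(65.9), np.float64(64.6), np.float64(63.3), np.float64(62.1), np.float64(60.9)] [np.float64(61.8), np.float64(60.5), np.float64(59.3), np.float64(58.1), np.float64(57.0)]
220 171.25 336.25 [np.float64(51.7), np.float64(50.7), np.float64(49.6), np.float64(48.7), np.float64(47.8)] [np.float64(48.8), np.float64(47.8), np.float64(46.8), np.float64(45.9), np.float64(45.0)]
225 171.5 336.5 [np.float64(52.2), np.float64(51.0), np.float64(49.8), np.float64(48.8), np.float64(47.8)] [np.float64(49.0), np.float64(47.8), np.float64(46.7), np.float64(45.6), np.float64(44.7)]
```

play_rows(rows=[[30,-1.5,0.5,2,0],[30,0,0,2,0],[30,0,0,2,0],[30,0,0,1,0],[30,0,0,0,0],[30,0,0,0,0],[30,0,0,0,0],[30,0,0,0,0],[30,0,0,0,0],[30,0,0,0,0]])

```text
t: 21.45
ee_pos: [0.4618, 0.2728, 0.0698]
tool_rot: [-179.7, -0.1, 89.7]
contact_force: [-0.6, -0.8, -0.7]
gripper_width: 0.0365
```

play_rows(rows=[[30,0,0,2,0],[30,0,0,2,0],[30,0,0,2,0],[30,0,0,2,0],[30,0,0,2,0],[30,0,0,2,0],[30,0,0,1,0],[30,0,0,0,0],[30,0,0,0,0],[30,0,0,0,0]])

```text
t: 22.45
ee_pos: [0.462, 0.273, 0.0571]
tool_rot: [-179.7, -0.1, 89.6]
contact_force: [0.0, -1.1, -0.1]
gripper_width: 0.037
```

```bash
python3 - <<'E'
from w import *
st();mv(.4612,.2726,90)
E
```

```text
{'t': 22.45, 'ee_pos': [0.462, 0.273, 0.0571], 'tool_rot': [-179.7319, -0.1033, 89.6473], 'contact_force': [0.0395, -1.1416, -0.0758], 'gripper_width': 0.037, 'joint_pos': [-50.5549, 18.1664, 17.6007, 108.5898, -6.9484, 54.4068, -30.0603]}
d tool x,y mm -0.4 -0.8 z 57.1 ('twist rad (tool z down): ', np.float64(-0.006))
```

play_rows(rows=[[30,0,-0.5,1,0],[30,0,0,1,0],[30,0,0,1,0],[30,0,0,1,0],[30,0,0,1,0],[30,0,0,0,0],[30,0,0,0,0],[30,0,0,0,0],[30,0,0,0,0],[30,0,0,0,0]])

```text
t: 23.45
ee_pos: [0.4621, 0.2731, 0.057]
tool_rot: [-179.7, -0.2, 89.6]
contact_force: [-1.2, -0.6, 2.8]
gripper_width: 0.0365
```

play_rows(rows=[[30,0,0,0.6,0],[30,0,0,0.6,0],[30,0,0,0,0],[30,0,0,0.6,0],[30,0,0,0,0],[30,0,0,0,0],[30,0,0,0,0],[30,0,0,0,0],[30,0,0,0,0],[30,0,0,0,0]])

```text
t: 24.45
ee_pos: [0.4622, 0.2732, 0.057]
tool_rot: [-179.7, -0.2, 89.6]
contact_force: [-1.4, -0.2, 3.9]
gripper_width: 0.0367
```

```bash
python3 - <<'E'
from w import *
st();snap("side","s12",(240,150,370,290),5);snap("wrist","w12",(120,120,400,384),2.2)
E
```

```text
{'t': 24.45, 'ee_pos': [0.4622, 0.2732, 0.057], 'tool_rot': [-179.6788, -0.2361, 89.6048], 'contact_force': [-1.3845, -0.21, 3.9353], 'gripper_width': 0.0367, 'joint_pos': [-50.4523, 18.1817, 17.5781, 108.5818, -7.1203, 54.3777, -29.9216]}
```

View pics/s12.png

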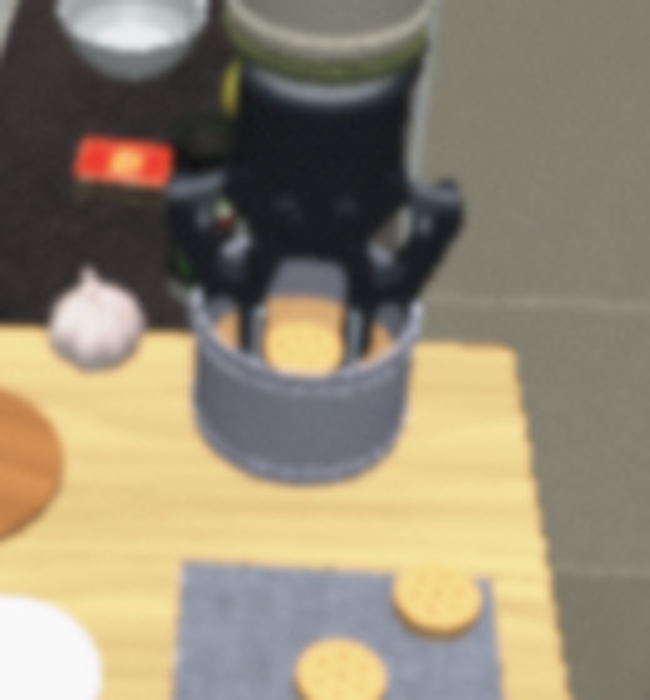

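View pics/w12.png

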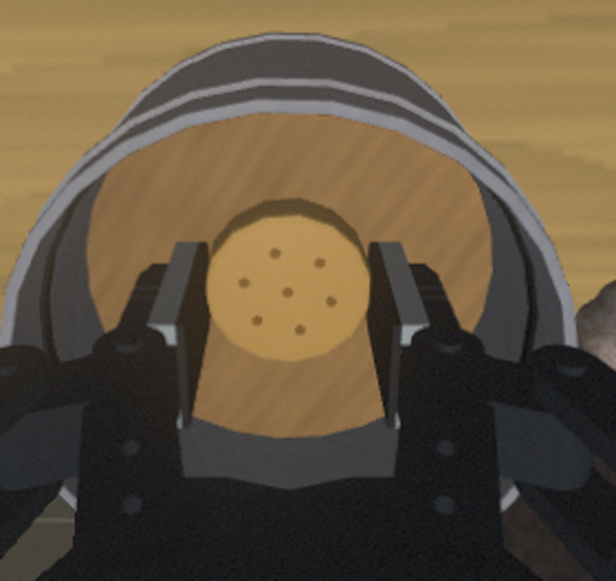

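```bash
python3 - <<'E'
from w import *
s=snap("wrist")
P=[(159.5,229),(343.6,229),(120+290/2.2,120+437/2.2),(120+287/2.2,120+115/2.2)]
C=np.array([.4615,.2725])
for z in(.046,.05,.054,.058):
    X=onz(s,P,z);print(z,(1000*(X[:,:2]-C)).round(1).tolist(),"chord",(1000*np.linalg.norm(X[0]-X[1])).round(1))
# biscuit top edge points, crop: left 206,290 right 370,290
B=[(120+206/2.2,120+285/2.2),(120+370/2.2,120+285/2.2),(120+290/2.2,120+214/2.2),(120+288/2.2,120+362/2.2)]
for z in(.054,.058,.062,.066,.07):
    X=onz(s,B,z);print(z,"w",(1000*np.linalg.norm(X[0]-X[1])).round(1),"h",(1000*np.linalg.norm(X[2]-X[3])).round(1),X[:2].mean(0).round(4))
# outer linkages
d=(np.array(r.get_state()["ee_pos"]))
for n in("side",):
    S=snap(n)
    for z in(.096,): print(proj(S,[[.4615-.0525,.2725,z],[.4615+.0525,.2725,z]]))
    print("px of linkage crop->full", 240+215/5,150+290/5,240+400/5,150+300/5)
    for u in [(240+215/5,150+290/5),(240+400/5,150+300/5)]:
        c,dd=ray(S,[u]); k=(.2732-c[1])/dd[0,1]; print("on plane y=tool:",c+dd[0]*k)
E
```

```text
0.046 [[-48.9, 4.3], [51.6, 3.8], [1.2, -55.6], [1.1, 36.1]] chord 100.6
0.05 [[-47.6, 6.2], [50.4, 5.7], [1.3, -52.1], [1.1, 37.1]] chord 98.0
0.054 [[-46.3, 8.0], [49.1, 7.6], [1.3, -48.7], [1.2, 38.2]] chord 95.3
0.058 [[-44.9, 9.9], [47.8, 9.5], [1.3, -45.2], [1.2, 39.2]] chord 92.7
0.054 w 39.4 h 40.1 [0.4626 0.2685 0.054 ]
0.058 w 38.3 h 39.0 [0.4626 0.2707 0.058 ]
0.062 w 37.2 h 37.9 [0.4627 0.2729 0.062 ]
0.066 w 36.1 h 36.8 [0.4627 0.2752 0.066 ]
0.07 w 35.0 h 35.7 [0.4627 0.2774 0.07  ]
[[323.19364776 209.30609415]
 [278.27980959 207.75961382]]
px of linkage crop->full 283.0 208.0 320.0 210.0
on plane y=tool: [0.50289378 0.2732     0.09636519]
on plane y=tool: [0.41628251 0.2732     0.09411405]
```

play_rows(rows=[[46,0,0,0,0],[48,0,0,0,0],[50,0,0,0,0],[52,0,0,0,0],[52,0,0,0,0],[52,0,0,0,0],[52,0,0,0,0],[52,0,0,0,0],[52,0,0,0,0],[52,0,0,0,0]])

```text
t: 25.65
ee_pos: [0.4619, 0.2731, 0.0559]
tool_rot: [-179.7, -0.2, 89.6]
contact_force: [-0.3, 0.3, 0.3]
gripper_width: 0.0445
```

```bash
python3 - <<'E'
from w import *
st();snap("wrist","w13",(120,120,400,384),2.2)
E
```

```text
{'t': 25.65, 'ee_pos': [0.4619, 0.2731, 0.0559], 'tool_rot': [-179.658, -0.1989, 89.6107], 'contact_force': [-0.3391, 0.2815, 0.3121], 'gripper_width': 0.0445, 'joint_pos': [-50.4561, 18.2596, 17.5667, 108.6324, -7.1281, 54.29, -29.9204]}
```

View pics/w13.png

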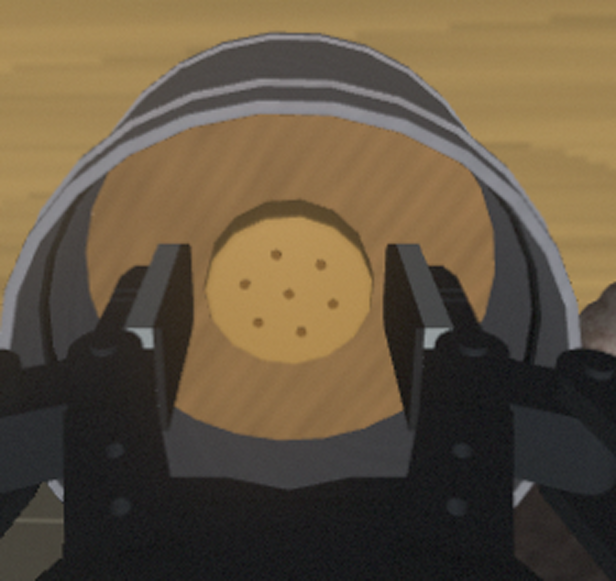

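play_rows(rows=[[52,0,0,-3,0],[52,0,0,-6,0],[52,0,0,-10,0],[52,0,0,-12,0],[52,0,0,-12,0],[52,0,0,-14,0],[52,0,0,-14,0],[70,0,0,-6,0],[70,0,0,0,0],[70,0,0,0,0]])

```text
t: 26.7
ee_pos: [0.4634, 0.2732, 0.1424]
tool_rot: [-179.9, -0.4, 89.6]
contact_force: [0.9, -0.5, 0.3]
gripper_width: 0.0593
```

```bash
python3 - <<'E'
from w import *
st();mv(.4046,.3934,90);s=snap("wrist","w14");snap("side","s14",(240,150,370,290),5)
C=np.array([.4615,.2725])
rep("b",s,bis,300,6000,.065)
E
```

```text
{'t': 26.7, 'ee_pos': [0.4634, 0.2732, 0.1424], 'tool_rot': [-179.8549, -0.3776, 89.5889], 'contact_force': [0.8765, -0.4596, 0.3204], 'gripper_width': 0.0593, 'joint_pos': [-51.5158, 12.0313, 18.4693, 104.393, -4.6461, 64.1627, -31.8138]}
d tool x,y mm 119.7 -59.7 z 142.4 ('twist rad (tool z down): ', np.float64(-0.007))
b [171.4  29.3] [0.4125 0.3877] r 15.9 medres 0.1
```

View pics/w14.png

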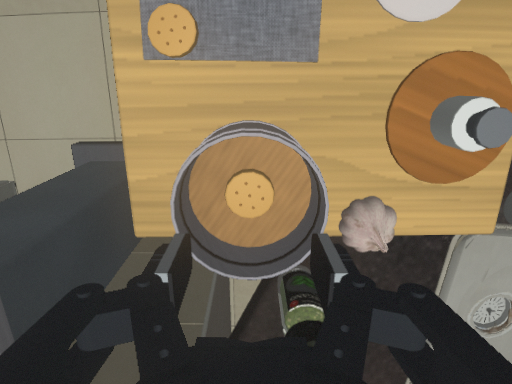

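View pics/s14.png

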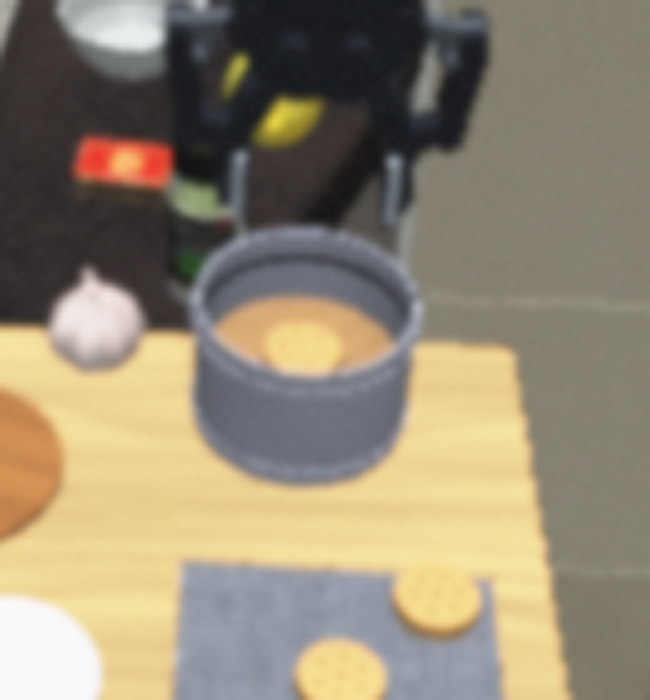

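```bash
python3 - <<'E'
from w import *
s=snap("wrist")
H=cv2.cvtColor(s["color"],cv2.COLOR_RGB2HSV).astype(int)
print(H[170,225],H[195,180],H[194,250], H[230,250])
f=lambda h,s_,v:(h<22)&(s_>85)&(v>80)
for z in (.046,.050,.054,.058):
    for c in contours(s,f,3000,20000,(180,120,325,270)):
        q=c[(c[:,1]>175)];X=onz(s,q,z);cc,rr=circ(X);print(z,cc.round(4),(rr*1000).round(1),len(q))
b2=lambda h,s_,v:(h>12)&(h<26)&(s_>75)&(v>190)
for z in (.06,.065,.07): rep("bis%.3f"%z,s,b2,300,3000,z,(215,160,285,225))
E
```

```text
[ 16 121 164] [19 90 68] [ 18 133 190] [ 16 125 161]
0.046 [0.4624 0.2697] 49.9 590
0.05 [0.4624 0.2711] 49.0 590
0.054 [0.4625 0.2724] 48.2 590
0.058 [0.4625 0.2737] 47.4 590
bis0.060 [249.5 194.6] [0.4623 0.2716] r 18.2 medres 0.1
bis0.065 [249.5 194.6] [0.4623 0.2733] r 17.7 medres 0.1
bis0.070 [249.5 194.6] [0.4624 0.275 ] r 17.3 medres 0.1
```

play_rows(rows=[[70,6,-3,0,0],[70,13,-7,0,0],[70,13,-7,0,0],[70,13,-7,0,0],[70,13,-7,0,0],[70,13,-7,0,0],[70,13,-7,0,0],[70,12,-5,0,0],[70,6,-3,0,0],[70,0,0,0,0]])

```text
t: 27.85
ee_pos: [0.4026, 0.3863, 0.1397]
tool_rot: [-179.6, -0.2, 89.8]
contact_force: [0.6, 0.1, -0.2]
gripper_width: 0.0601
```

```bash
python3 - <<'E'
from w import *
st();mv(.4046,.3934,90);s=snap("wrist")
rep("b",s,bis,300,3000,.033)
E
```

```text
{'t': 27.85, 'ee_pos': [0.4026, 0.3863, 0.1397], 'tool_rot': [-179.5603, -0.1973, 89.8174], 'contact_force': [0.6027, 0.129, -0.1695], 'gripper_width': 0.0601, 'joint_pos': [-60.1696, 14.7145, 13.8412, 101.2133, -4.3584, 64.7022, -45.072]}
d tool x,y mm 7.1 2.0 z 139.7 ('twist rad (tool z down): ', np.float64(-0.003))
b [310.4 325.9] [0.4656 0.2413] r 19.8 medres 3.35
b [309.1 118.2] [0.4483 0.44  ] r 18.0 medres 0.11
b [252.3  65.4] [0.4035 0.4795] r 18.0 medres 0.11
```

play_rows(rows=[[70,6,2,0,0],[70,0,0,0,0],[70,0,0,8,0],[70,0,0,10,0],[70,0,0,12,0],[70,0,0,12,0],[70,0,0,12,0],[70,0,0,8,0],[70,0,0,0,0],[70,0,0,0,0]])

```text
t: 28.9
ee_pos: [0.4059, 0.3887, 0.0704]
tool_rot: [-179.5, -0.0, 89.5]
contact_force: [-0.5, -0.0, -0.6]
gripper_width: 0.0598
```

```bash
python3 - <<'E'
from w import *
st();mv(.4046,.3934,90)
E
```

```text
{'t': 28.9, 'ee_pos': [0.4059, 0.3887, 0.0704], 'tool_rot': [-179.4968, -0.0003, 89.5174], 'contact_force': [-0.4592, -0.0428, -0.5548], 'gripper_width': 0.0598, 'joint_pos': [-59.4808, 19.8962, 13.3533, 103.925, -5.8097, 57.1524, -44.1941]}
d tool x,y mm 4.7 -1.3 z 70.4 ('twist rad (tool z down): ', np.float64(-0.008))
```

play_rows(rows=[[70,4,-1,0,0],[70,0,0,5,0],[70,0,0,6,0],[70,0,0,6,0],[70,0,0,6,0],[70,0,0,6,0],[70,0,0,3,0],[70,0,0,0,0],[70,0,0,0,0],[70,0,0,0,0]])

```text
t: 29.9
ee_pos: [0.4051, 0.3938, 0.0366]
tool_rot: [-179.6, -0.1, 89.5]
contact_force: [0.2, 0.2, -0.1]
gripper_width: 0.0596
```

```bash
python3 - <<'E'
from w import *
st();mv(.4046,.3934,90)
E
```

```text
{'t': 29.9, 'ee_pos': [0.4051, 0.3938, 0.0366], 'tool_rot': [-179.5683, -0.0911, 89.5197], 'contact_force': [0.1877, 0.2101, -0.0951], 'gripper_width': 0.0596, 'joint_pos': [-59.3548, 22.755, 12.836, 104.8072, -6.6247, 53.3567, -43.9833]}
d tool x,y mm -0.4 -0.5 z 36.6 ('twist rad (tool z down): ', np.float64(-0.008))
```

play_rows(rows=[[70,0,-0.5,4,0],[70,0,0,4,0],[70,0,0,3,0],[70,0,0,0,0],[60,0,0,0,0],[52,0,0,0,0],[46,0,0,0,0],[30,0,0,0,0],[30,0,0,0,0],[30,0,0,0,0]])

```text
t: 30.9
ee_pos: [0.4048, 0.3942, 0.0255]
tool_rot: [-179.6, -0.2, 89.5]
contact_force: [0.1, -0.5, 0.7]
gripper_width: 0.0366
```

play_rows(rows=[[30,0,0,-4,0],[30,0,0,-8,0],[30,0,0,-14,0],[30,0,0,-14,0],[30,0,0,-14,0],[30,0,0,-14,0],[30,0,0,-14,0],[30,0,0,-14,0],[30,0,0,-8,0],[30,0,0,0,0]])

```text
t: 31.9
ee_pos: [0.4069, 0.3948, 0.1435]
tool_rot: [-179.9, -0.5, 89.5]
contact_force: [-0.1, -0.2, -0.4]
gripper_width: 0.0365
```

```bash
python3 - <<'E'
from w import *
st();mv(.4622,.2728,90);snap("side","s15",(240,150,370,290),4)
E
```

```text
{'t': 31.9, 'ee_pos': [0.4069, 0.3948, 0.1435], 'tool_rot': [-179.8672, -0.4844, 89.4836], 'contact_force': [-0.1393, -0.2269, -0.4368], 'gripper_width': 0.0365, 'joint_pos': [-60.4135, 15.2924, 13.9146, 100.0171, -4.4853, 64.9186, -45.6027]}
d tool x,y mm -121.5 56.4 z 143.5 ('twist rad (tool z down): ', np.float64(-0.009))
```

View pics/s15.png

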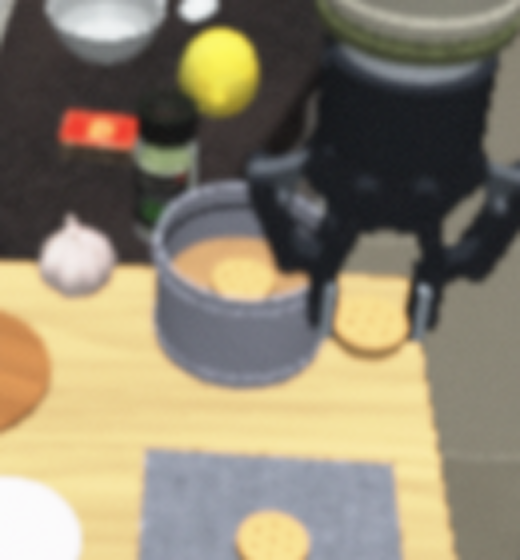

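play_rows(rows=[[30,-7,3,0,0],[30,-13,6,0,0],[30,-13,6,0,0],[30,-13,6,0,0],[30,-13,6,0,0],[30,-13,6,0,0],[30,-13,6,0,0],[30,-13,6,0,0],[30,-8,4,0,0],[30,0,0,0,0]])

```text
t: 32.95
ee_pos: [0.459, 0.2747, 0.1395]
tool_rot: [-179.7, -0.2, 89.2]
contact_force: [-0.6, 0.3, -1.0]
gripper_width: 0.0365
```

```bash
python3 - <<'E'
from w import *
st();mv(.4622,.2728,90)
E
```

```text
{'t': 32.95, 'ee_pos': [0.459, 0.2747, 0.1395], 'tool_rot': [-179.706, -0.2253, 89.2481], 'contact_force': [-0.6219, 0.2827, -0.9744], 'gripper_width': 0.0365, 'joint_pos': [-51.8596, 11.9747, 18.3502, 104.8245, -4.5608, 63.9792, -32.622]}
d tool x,y mm -1.9 3.2 z 139.5 ('twist rad (tool z down): ', np.float64(-0.013))
```

play_rows(rows=[[30,-2,3,0,-0.01],[30,0,0,4,0],[30,0,0,7,0],[30,0,0,8,0],[30,0,0,8,0],[30,0,0,8,0],[30,0,0,8,0],[30,0,0,8,0],[30,0,0,0,0],[30,0,0,0,0]])

```text
t: 33.95
ee_pos: [0.4599, 0.2751, 0.0824]
tool_rot: [-179.6, -0.2, 90.1]
contact_force: [1.0, -0.6, 0.3]
gripper_width: 0.0367
```

```bash
python3 - <<'E'
from w import *
st();mv(.4622,.2730,90)
E
```

```text
{'t': 33.95, 'ee_pos': [0.4599, 0.2751, 0.0824], 'tool_rot': [-179.5794, -0.182, 90.1236], 'contact_force': [1.0329, -0.5801, 0.256], 'gripper_width': 0.0367, 'joint_pos': [-51.0477, 16.1308, 17.8033, 107.5654, -6.242, 57.4429, -30.3886]}
d tool x,y mm -2.1 2.3 z 82.4 ('twist rad (tool z down): ', np.float64(0.002))
```

play_rows(rows=[[30,-2,2,0,0],[30,0,0,0,0],[30,0,0,1.5,0],[30,0,0,1.5,0],[30,0,0,1.5,0],[30,0,0,1.5,0],[30,0,0,1.5,0],[30,0,0,1.5,0],[30,0,0,0,0],[30,0,0,0,0]])

```text
t: 34.95
ee_pos: [0.4627, 0.2733, 0.0737]
tool_rot: [-179.7, -0.3, 90.1]
contact_force: [0.5, 0.1, -0.2]
gripper_width: 0.037
```

play_rows(rows=[[30,0,0,1,0],[30,0,0,1,0],[30,0,0,0,0],[30,0,0,0,0],[30,0,0,0,0],[30,0,0,0,0],[30,0,0,0,0],[30,0,0,0,0],[30,0,0,0,0],[30,0,0,0,0]])

```text
t: 35.95
ee_pos: [0.4629, 0.2735, 0.0718]
tool_rot: [-179.7, -0.3, 90.1]
contact_force: [0.2, -0.2, -0.3]
gripper_width: 0.0366
```

```bash
python3 - <<'E'
from w import *
st();mv(.4622,.2730,90);snap("wrist","w16",(120,120,400,384),2.2)
E
```

```text
{'t': 35.95, 'ee_pos': [0.4629, 0.2735, 0.0718], 'tool_rot': [-179.69, -0.2776, 90.111], 'contact_force': [0.1891, -0.1509, -0.3037], 'gripper_width': 0.0366, 'joint_pos': [-50.624, 17.0597, 17.7692, 107.9001, -6.6785, 56.0967, -29.7319]}
d tool x,y mm -0.5 -0.7 z 71.8 ('twist rad (tool z down): ', np.float64(0.002))
```

View pics/w16.png

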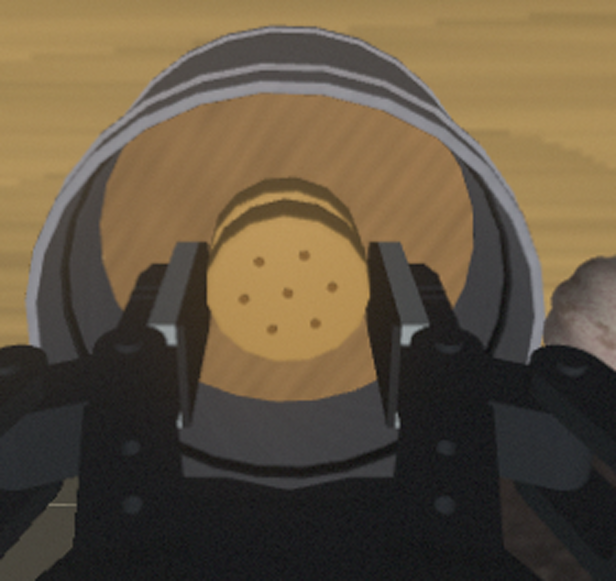

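play_rows(rows=[[30,0,0,1,0],[30,0,0,1,0],[30,0,0,1,0],[30,0,0,0,0],[30,0,0,0,0],[30,0,0,0,0],[30,0,0,0,0],[30,0,0,0,0],[30,0,0,0,0],[30,0,0,0,0]])

```text
t: 37.0
ee_pos: [0.4629, 0.2736, 0.0689]
tool_rot: [-179.7, -0.3, 90.1]
contact_force: [-0.9, -0.2, 1.4]
gripper_width: 0.0365
```

play_rows(rows=[[30,0,0,0.7,0],[30,0,0,0.7,0],[30,0,0,0,0],[30,0,0,0,0],[30,0,0,0,0],[30,0,0,0,0],[30,0,0,0,0],[30,0,0,0,0],[30,0,0,0,0],[30,0,0,0,0]])

```text
t: 38.0
ee_pos: [0.4631, 0.2737, 0.0689]
tool_rot: [-179.7, -0.3, 90.1]
contact_force: [-0.6, -0.6, 2.6]
gripper_width: 0.0364
```

play_rows(rows=[[46,0,0,0,0],[48,0,0,0,0],[50,0,0,0,0],[52,0,0,0,0],[52,0,0,0,0],[52,0,0,0,0],[52,0,0,-3,0],[52,0,0,-6,0],[52,0,0,-10,0],[52,0,0,-10,0]])

```text
t: 39.0
ee_pos: [0.4626, 0.273, 0.0986]
tool_rot: [-179.6, -0.2, 90.1]
contact_force: [0.1, 0.9, 0.6]
gripper_width: 0.0445
```

play_rows(rows=[[52,0,0,-10,0],[52,0,0,-10,0],[52,0,0,-10,0],[60,0,0,-10,0],[70,0,0,-4,0],[70,0,0,0,0],[70,0,0,0,0],[70,0,0,0,0],[70,0,0,0,0],[70,0,0,0,0]])

```text
t: 40.0
ee_pos: [0.4635, 0.2731, 0.1485]
tool_rot: [-179.7, -0.3, 90.1]
contact_force: [0.3, 0.3, 0.3]
gripper_width: 0.0599
```

```bash
python3 - <<'E'
from w import *
st();mv(.4483,.44,90);s=snap("wrist","w17");snap("side","s17",(180,150,370,340),4)
E
```

```text
{'t': 40.0, 'ee_pos': [0.4635, 0.2731, 0.1485], 'tool_rot': [-179.7116, -0.3434, 90.092], 'contact_force': [0.2602, 0.3399, 0.3339], 'gripper_width': 0.0599, 'joint_pos': [-51.4852, 11.7781, 18.483, 103.889, -4.5842, 65.0479, -31.3318]}
d tool x,y mm 166.9 -14.9 z 148.5 ('twist rad (tool z down): ', np.float64(0.002))
```

View pics/w17.png

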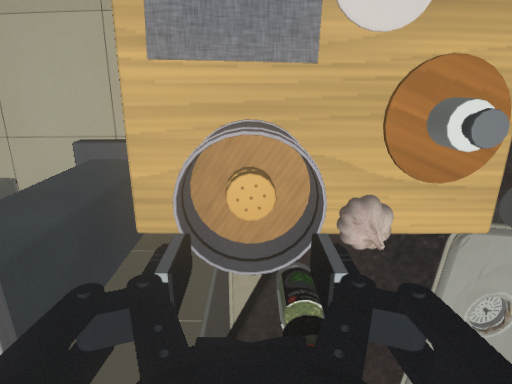

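View pics/s17.png

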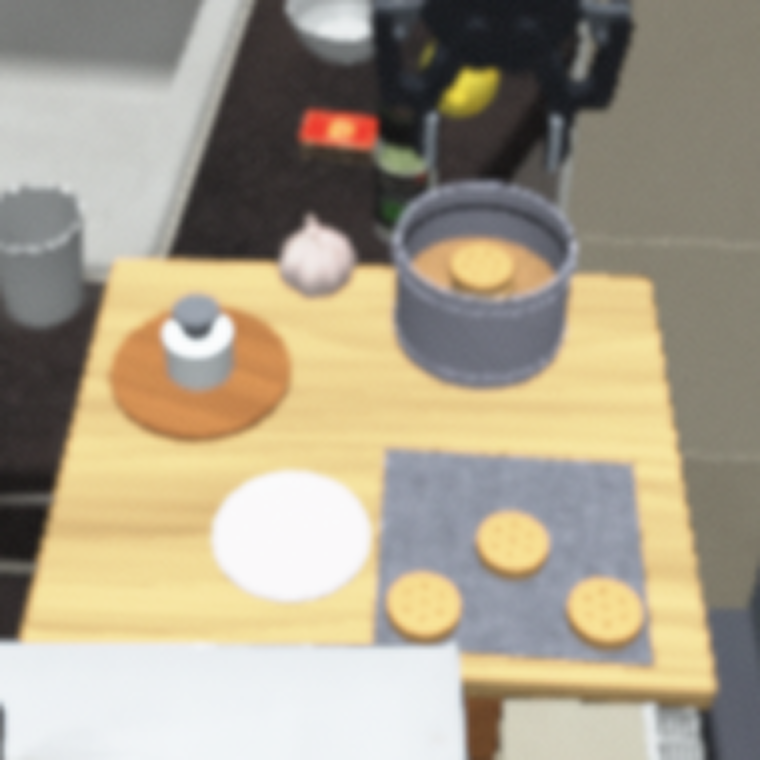

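play_rows(rows=[[70,9,-1,0,0],[70,18,-1.5,0,0],[70,18,-1.5,0,0],[70,18,-1.5,0,0],[70,18,-1.5,0,0],[70,18,-1.5,0,0],[70,18,-1.5,0,0],[70,18,-1.5,0,0],[70,10,-1,0,0],[70,0,0,0,0]])

```text
t: 41.1
ee_pos: [0.4458, 0.4368, 0.1482]
tool_rot: [-179.6, -0.4, 90.5]
contact_force: [0.5, -1.2, 0.2]
gripper_width: 0.0597
```

```bash
python3 - <<'E'
from w import *
st();mv(.4483,.44,90);s=snap("wrist");rep("b",s,bis,300,3000,.033);rep("plate",s,white,1000,20000,.024)
t=snap("top","t18",(140,135,275,285),5);S=snap("side");rep("plate_side",S,white,300,4000,.024,(220,240,300,320))
E
```

```text
{'t': 41.1, 'ee_pos': [0.4458, 0.4368, 0.1482], 'tool_rot': [-179.6086, -0.4212, 90.5178], 'contact_force': [0.4539, -1.1868, 0.2197], 'gripper_width': 0.0597, 'joint_pos': [-59.488, 22.1963, 14.2584, 90.6368, -6.3847, 67.8831, -43.3188]}
d tool x,y mm 3.2 2.6 z 148.2 ('twist rad (tool z down): ', np.float64(0.009))
b [254.4 177. ] [0.4484 0.4402] r 17.9 medres 0.12
b [201.1 130.5] [0.4037 0.4796] r 18.0 medres 0.1
b [310.9 129.6] [0.4947 0.4816] r 18.0 medres 0.11
plate_side [256.9 315.1] [0.5502 0.5037] r 50.9 medres 19.32
plate_side [252.4 283.6] [0.5643 0.4383] r 42.3 medres 0.21
```

play_rows(rows=[[70,3,2.5,0,0],[70,0,0,0,0],[70,0,0,8,0],[70,0,0,12,0],[70,0,0,14,0],[70,0,0,14,0],[70,0,0,14,0],[70,0,0,10,0],[70,0,0,0,0],[70,0,0,0,0]])

```text
t: 42.25
ee_pos: [0.4499, 0.4335, 0.0683]
tool_rot: [-179.5, -0.2, 90.1]
contact_force: [1.1, 0.5, 0.3]
gripper_width: 0.0597
```

```bash
python3 - <<'E'
from w import *
st();mv(.4484,.4401,90)
E
```

```text
{'t': 42.25, 'ee_pos': [0.4499, 0.4335, 0.0683], 'tool_rot': [-179.5428, -0.1971, 90.0772], 'contact_force': [1.0652, 0.5059, 0.3358], 'gripper_width': 0.0597, 'joint_pos': [-58.5265, 27.0584, 13.6554, 94.317, -7.6879, 59.6855, -42.323]}
d tool x,y mm 6.6 -1.5 z 68.3 ('twist rad (tool z down): ', np.float64(0.001))
```

play_rows(rows=[[70,5.5,-1.5,0,0],[70,0,0,5,0],[70,0,0,6,0],[70,0,0,6,0],[70,0,0,6,0],[70,0,0,4,0],[70,0,0,3,0],[70,0,0,0,0],[70,0,0,0,0],[70,0,0,0,0]])

```text
t: 43.25
ee_pos: [0.4488, 0.4406, 0.0373]
tool_rot: [-179.6, -0.3, 90.1]
contact_force: [0.5, 0.7, 0.4]
gripper_width: 0.06
```

```bash
python3 - <<'E'
from w import *
st();mv(.4484,.4401,90)
E
```

```text
{'t': 43.25, 'ee_pos': [0.4488, 0.4406, 0.0373], 'tool_rot': [-179.645, -0.3179, 90.0835], 'contact_force': [0.5227, 0.6633, 0.3864], 'gripper_width': 0.06, 'joint_pos': [-58.5683, 29.5365, 13.1407, 94.8922, -8.2965, 56.5065, -42.4004]}
d tool x,y mm -0.5 -0.4 z 37.3 ('twist rad (tool z down): ', np.float64(0.001))
```

play_rows(rows=[[70,0,-0.5,4,0],[70,0,0,4,0],[70,0,0,3.5,0],[70,0,0,0,0],[60,0,0,0,0],[52,0,0,0,0],[46,0,0,0,0],[30,0,0,0,0],[30,0,0,0,0],[30,0,0,0,0]])

```text
t: 44.25
ee_pos: [0.4485, 0.441, 0.0255]
tool_rot: [-179.7, -0.4, 90.1]
contact_force: [-0.1, 0.3, -0.3]
gripper_width: 0.0366
```

play_rows(rows=[[30,0,0,-4,0],[30,0,0,-8,0],[30,0,0,-14,0],[30,0,0,-14,0],[30,0,0,-14,0],[30,0,0,-14,0],[30,0,0,-14,0],[30,0,0,-14,0],[30,0,0,-10,0],[30,0,0,0,0]])

```text
t: 45.25
ee_pos: [0.45, 0.4409, 0.144]
tool_rot: [-179.8, -0.6, 90.1]
contact_force: [0.9, 0.1, -0.2]
gripper_width: 0.0366
```

```bash
python3 - <<'E'
from w import *
st();mv(.4625,.2732,90);snap("side","s19",(180,100,370,340),3);snap("top","t19",(140,135,275,285),5)
E
```

```text
{'t': 45.25, 'ee_pos': [0.45, 0.4409, 0.144], 'tool_rot': [-179.8474, -0.5668, 90.0669], 'contact_force': [0.9306, 0.1127, -0.1614], 'gripper_width': 0.0366, 'joint_pos': [-59.5053, 22.9342, 14.3746, 90.1957, -6.5624, 67.3462, -43.6512]}
d tool x,y mm -167.7 12.3 z 144.0 ('twist rad (tool z down): ', np.float64(0.001))
```

View pics/s19.png

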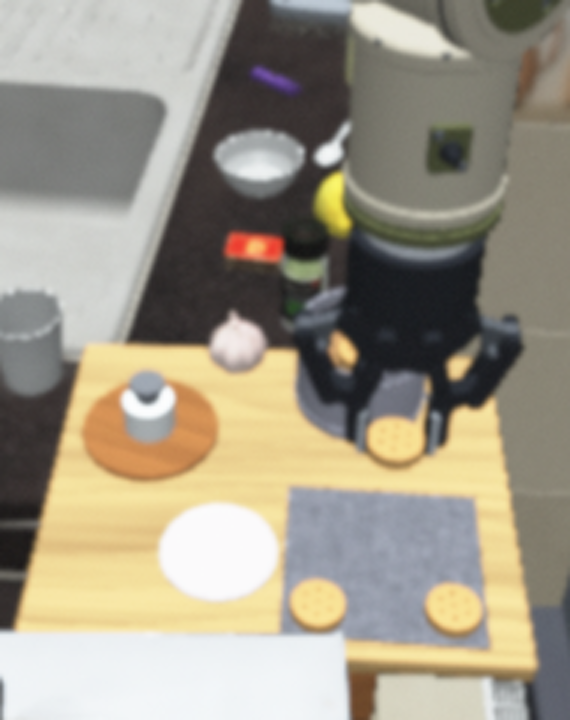

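play_rows(rows=[[30,-9,1,0,0],[30,-18,1,0,0],[30,-18,1,0,0],[30,-18,1.5,0,0],[30,-18,1.5,0,0],[30,-18,1.5,0,0],[30,-18,1,0,0],[30,-18,1,0,0],[30,-12,1,0,0],[30,0,0,0,0]])

```text
t: 46.35
ee_pos: [0.458, 0.2793, 0.1344]
tool_rot: [-179.3, 0.0, 90.0]
contact_force: [-0.6, -0.6, -0.8]
gripper_width: 0.0368
```

```bash
python3 - <<'E'
from w import *
st();mv(.4625,.2732,90)
E
```

```text
{'t': 46.35, 'ee_pos': [0.458, 0.2793, 0.1344], 'tool_rot': [-179.3153, 0.0428, 90.0144], 'contact_force': [-0.5788, -0.6087, -0.8016], 'gripper_width': 0.0368, 'joint_pos': [-51.898, 12.8314, 18.009, 104.4861, -4.7727, 63.9619, -32.1552]}
d tool x,y mm -6.1 4.5 z 134.4 ('twist rad (tool z down): ', np.float64(0.0))
```

play_rows(rows=[[30,-5.5,4.5,0,0],[30,0,0,0,0],[30,0,0,5,0],[30,0,0,7,0],[30,0,0,7,0],[30,0,0,7,0],[30,0,0,7,0],[30,0,0,5,0],[30,0,0,0,0],[30,0,0,0,0]])

```text
t: 47.35
ee_pos: [0.4612, 0.2763, 0.0918]
tool_rot: [-179.2, 0.1, 90.3]
contact_force: [1.3, 0.9, -0.4]
gripper_width: 0.0364
```

```bash
python3 - <<'E'
from w import *
st();mv(.4625,.2732,90)
E
```

```text
{'t': 47.35, 'ee_pos': [0.4612, 0.2763, 0.0918], 'tool_rot': [-179.2422, 0.0513, 90.2609], 'contact_force': [1.3095, 0.9274, -0.4473], 'gripper_width': 0.0364, 'joint_pos': [-51.0229, 15.9258, 17.7912, 106.5149, -6.0473, 59.0882, -30.4403]}
d tool x,y mm -3.1 1.3 z 91.8 ('twist rad (tool z down): ', np.float64(0.005))
```

play_rows(rows=[[30,-3,1,0,0],[30,0,0,0,0],[30,0,0,2,0],[30,0,0,2,0],[30,0,0,2,0],[30,0,0,1,0],[30,0,0,0,0],[30,0,0,0,0],[30,0,0,0,0],[30,0,0,0,0]])

```text
t: 48.35
ee_pos: [0.4628, 0.2734, 0.0851]
tool_rot: [-179.3, -0.0, 90.3]
contact_force: [-0.6, -0.8, -0.5]
gripper_width: 0.0365
```

```bash
python3 - <<'E'
from w import *
st();mv(.4625,.2732,90)
E
```

```text
{'t': 48.35, 'ee_pos': [0.4628, 0.2734, 0.0851], 'tool_rot': [-179.3161, -0.0162, 90.2512], 'contact_force': [-0.563, -0.7858, -0.4907], 'gripper_width': 0.0365, 'joint_pos': [-50.6819, 16.3342, 17.8285, 106.9342, -6.273, 58.1966, -29.9126]}
d tool x,y mm -0.2 -0.3 z 85.1 ('twist rad (tool z down): ', np.float64(0.004))
```

play_rows(rows=[[30,0,0,1,0],[30,0,0,1,0],[30,0,0,1,0],[30,0,0,1,0],[30,0,0,0.5,0],[30,0,0,0,0],[30,0,0,0,0],[30,0,0,0,0],[30,0,0,0,0],[30,0,0,0,0]])

```text
t: 49.35
ee_pos: [0.4628, 0.2733, 0.0803]
tool_rot: [-179.3, -0.0, 90.2]
contact_force: [0.0, 0.0, 0.3]
gripper_width: 0.0364
```

play_rows(rows=[[30,0,0,0.7,0],[30,0,0,0.7,0],[30,0,0,0,0],[30,0,0,0,0],[30,0,0,0,0],[30,0,0,0,0],[30,0,0,0,0],[30,0,0,0,0],[30,0,0,0,0],[30,0,0,0,0]])

```text
t: 50.35
ee_pos: [0.4632, 0.2735, 0.0799]
tool_rot: [-179.4, -0.1, 90.2]
contact_force: [0.4, -0.2, 1.3]
gripper_width: 0.0366
```

play_rows(rows=[[46,0,0,0,0],[48,0,0,0,0],[50,0,0,0,0],[52,0,0,0,0],[52,0,0,0,0],[52,0,0,0,0],[52,0,0,-3,0],[52,0,0,-6,0],[52,0,0,-10,0],[52,0,0,-10,0]])

```text
t: 51.35
ee_pos: [0.4628, 0.273, 0.1099]
tool_rot: [-179.3, 0.0, 90.2]
contact_force: [0.3, 0.4, -0.6]
gripper_width: 0.0446
```

play_rows(rows=[[52,0,0,-10,0],[52,0,0,-10,0],[52,0,0,-10,0],[60,0,0,-6,0],[70,0,0,0,0],[70,0,0,0,0],[70,0,0,0,0],[70,0,0,0,0],[70,0,0,0,0],[70,0,0,0,0]])

```text
t: 52.35
ee_pos: [0.4638, 0.2734, 0.1508]
tool_rot: [-179.4, -0.1, 90.2]
contact_force: [0.5, 0.4, -0.3]
gripper_width: 0.06
```

```bash
python3 - <<'E'
from w import *
st();mv(.4947,.4816,90);s=snap("wrist","w20");snap("side","s20",(180,150,370,340),4)
rep("b",s,lambda h,s_,v:(h>12)&(h<26)&(s_>75)&(v>185),300,3000,.0875,(200,150,300,250))
t=snap("top","t20",(140,135,275,285),5)
E
```

```text
{'t': 52.35, 'ee_pos': [0.4638, 0.2734, 0.1508], 'tool_rot': [-179.3605, -0.0663, 90.2401], 'contact_force': [0.4676, 0.3626, -0.2572], 'gripper_width': 0.06, 'joint_pos': [-51.374, 12.0279, 18.3968, 103.3012, -4.5773, 65.8383, -31.2028]}
d tool x,y mm 208.1 31.8 z 150.8 ('twist rad (tool z down): ', np.float64(0.004))
b [250.8 201.4] [0.4633 0.2728] r 17.9 medres 0.11
```

View pics/w20.png

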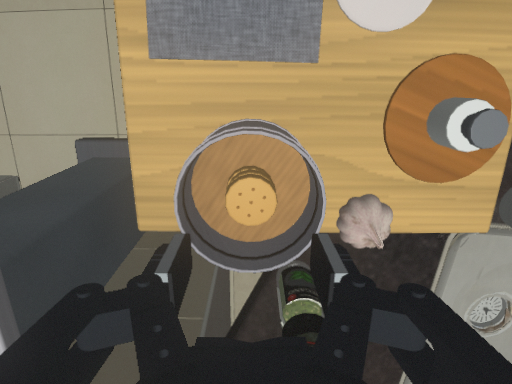

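View pics/s20.png

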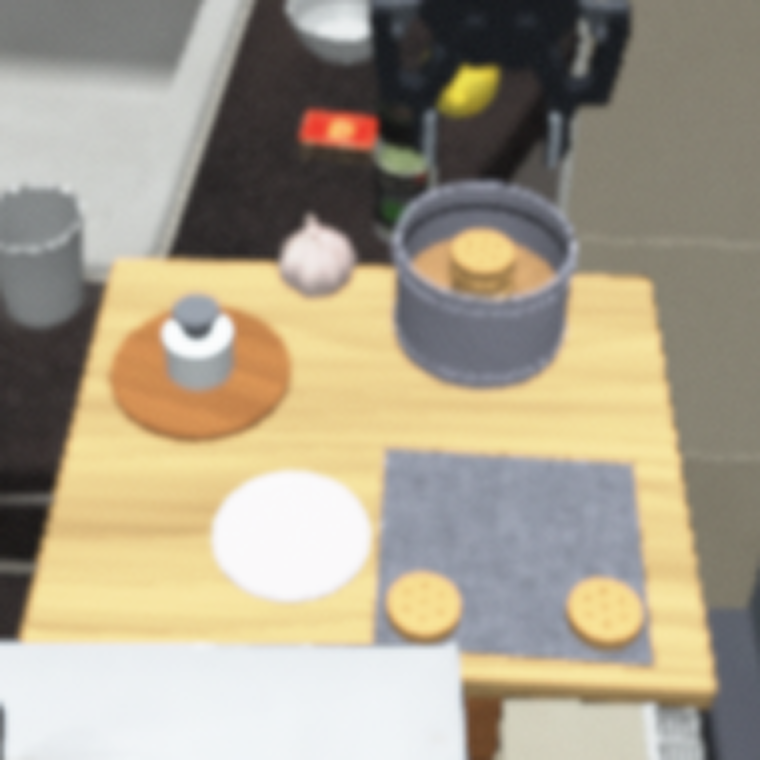

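play_rows(rows=[[70,11,2,0,0],[70,22,3.5,0,0],[70,22,3.5,0,0],[70,22,3.5,0,0],[70,22,3.5,0,0],[70,22,3.5,0,0],[70,22,3.5,0,0],[70,22,3.5,0,0],[70,18,3,0,0],[70,0,0,0,0]])

```text
t: 53.5
ee_pos: [0.4918, 0.4723, 0.1496]
tool_rot: [-179.3, -0.3, 90.4]
contact_force: [0.1, -0.5, -0.1]
gripper_width: 0.0599
```

```bash
python3 - <<'E'
from w import *
st();mv(.4947,.4816,90);s=snap("wrist","w21");rep("b",s,bis,300,3000,.033);rep("plate",s,white,1000,20000,.024)
E
```

```text
{'t': 53.5, 'ee_pos': [0.4918, 0.4723, 0.1496], 'tool_rot': [-179.281, -0.2772, 90.409], 'contact_force': [0.0859, -0.4725, -0.111], 'gripper_width': 0.0599, 'joint_pos': [-57.7048, 29.548, 14.7532, 80.3283, -8.3523, 71.4486, -41.674]}
d tool x,y mm 9.3 3.0 z 149.6 ('twist rad (tool z down): ', np.float64(0.007))
b [381.7 371.7] [0.637  0.2527] r 18.8 medres 4.35
b [293.4 332.6] [0.5345 0.3   ] r 21.2 medres 5.62
b [294.2 317.1] [0.5353 0.3132] r 24.6 medres 5.66
b [244.6 293.3] [0.4853 0.3626] r 38.6 medres 15.81
b [250.4 280.2] [0.4905 0.3785] r 38.0 medres 14.92
b [401.6 262.9] [0.6374 0.4116] r 39.8 medres 9.36
b [293.8 259.3] [0.5301 0.3981] r 16.5 medres 3.44
b [118.7 183.1] [0.3726 0.4681] r 12.4 medres 1.02
b [151.5 170.7] [0.4038 0.4798] r 17.6 medres 0.12
b [255.8 169.6] [0.4949 0.4818] r 17.7 medres 0.12
b [115.3 154.8] [0.3727 0.4944] r 13.3 medres 1.18
```

View pics/w21.png

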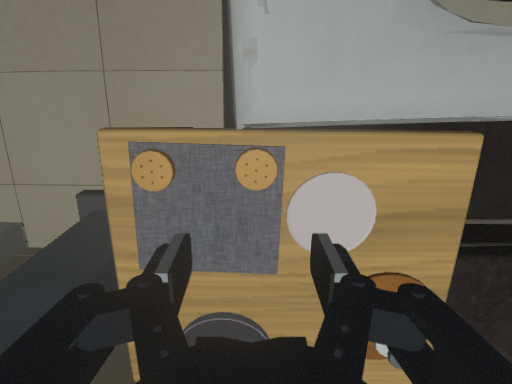

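play_rows(rows=[[57,8.5,3,0,0],[57,0,0,0,0],[57,0,0,8,0],[57,0,0,12,0],[57,0,0,14,0],[57,0,0,14,0],[57,0,0,14,0],[57,0,0,10,0],[57,0,0,0,0],[57,0,0,0,0]])

```text
t: 54.55
ee_pos: [0.4942, 0.4762, 0.0691]
tool_rot: [-179.2, -0.0, 90.2]
contact_force: [0.6, -0.7, 0.5]
gripper_width: 0.0486
```

```bash
python3 - <<'E'
from w import *
st();mv(.4949,.4818,90)
s=snap("wrist","w22");print(s["color"][213,332])
rep("plate",s,lambda h,s_,v:(s_<30)&(v>150),1000,20000,.024)
E
```

```text
{'t': 54.55, 'ee_pos': [0.4942, 0.4762, 0.0691], 'tool_rot': [-179.1655, -0.0237, 90.1501], 'contact_force': [0.6112, -0.6513, 0.4692], 'gripper_width': 0.0486, 'joint_pos': [-57.2581, 34.3663, 13.9666, 83.3176, -9.4011, 63.9936, -41.273]}
d tool x,y mm 5.6 0.7 z 69.1 ('twist rad (tool z down): ', np.float64(0.003))
[149 126  83]
plate [368.  246.4] [0.5717 0.4479] r 32.1 medres 3.53
```

View pics/w22.png

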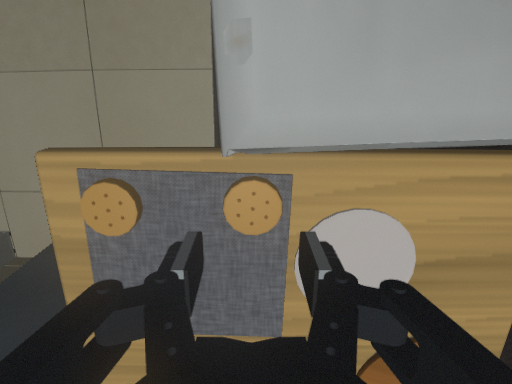

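play_rows(rows=[[57,5,0.5,0,0],[57,0,0,5,0],[57,0,0,6,0],[57,0,0,6,0],[57,0,0,5,0],[57,0,0,5,0],[57,0,0,3,0],[57,0,0,0,0],[57,0,0,0,0],[57,0,0,0,0]])

```text
t: 55.6
ee_pos: [0.495, 0.4826, 0.0381]
tool_rot: [-179.3, -0.1, 90.2]
contact_force: [0.0, -0.7, -1.3]
gripper_width: 0.0484
```

```bash
python3 - <<'E'
from w import *
st();mv(.4949,.4818,90)
E
```

```text
{'t': 55.6, 'ee_pos': [0.495, 0.4826, 0.0381], 'tool_rot': [-179.2652, -0.1408, 90.1572], 'contact_force': [0.0377, -0.721, -1.2692], 'gripper_width': 0.0484, 'joint_pos': [-57.2039, 36.7092, 13.5189, 83.691, -9.8987, 61.1452, -41.2623]}
d tool x,y mm -0.8 -0.1 z 38.1 ('twist rad (tool z down): ', np.float64(0.003))
```

play_rows(rows=[[57,-0.5,0,4,0],[57,0,0,4,0],[57,0,0,4,0],[57,0,0,0,0],[52,0,0,0,0],[46,0,0,0,0],[30,0,0,0,0],[30,0,0,0,0],[30,0,0,0,0],[30,0,0,0,0]])

```text
t: 56.6
ee_pos: [0.4951, 0.4824, 0.0258]
tool_rot: [-179.3, -0.2, 90.2]
contact_force: [-0.7, -0.1, -0.3]
gripper_width: 0.0367
```

play_rows(rows=[[30,0,0,-4,0],[30,0,0,-8,0],[30,0,0,-10,0],[30,0,0,-10,0],[30,0,0,-10,0],[30,0,0,-10,0],[30,0,0,-10,0],[30,0,0,0,0],[30,0,0,0,0],[30,0,0,0,0]])

```text
t: 57.6
ee_pos: [0.4966, 0.4827, 0.0954]
tool_rot: [-179.4, -0.3, 90.2]
contact_force: [0.1, 0.0, -0.5]
gripper_width: 0.0368
```

```bash
python3 - <<'E'
from w import *
st();mv(.565,.436,90);s=snap("wrist","w23");S=snap("side","s23",(180,150,370,340),4)
rep("plate",s,lambda h,s_,v:(s_<30)&(v>150),1000,20000,.024,(270,170,512,330));rep("plate_side",S,white,300,4000,.024,(220,240,300,320))
E
```

```text
{'t': 57.6, 'ee_pos': [0.4966, 0.4827, 0.0954], 'tool_rot': [-179.4146, -0.3148, 90.1516], 'contact_force': [0.1068, 0.0292, -0.5068], 'gripper_width': 0.0368, 'joint_pos': [-57.5443, 33.3589, 14.2179, 81.4685, -9.1697, 66.4458, -41.7248]}
d tool x,y mm -46.9 68.3 z 95.4 ('twist rad (tool z down): ', np.float64(0.003))
plate [349.2 242. ] [0.5701 0.4432] r 35.6 medres 2.32
plate_side [256.9 315.1] [0.5504 0.5037] r 50.9 medres 19.13
plate_side [252.5 283.5] [0.5642 0.4382] r 42.2 medres 0.23
```

View pics/w23.png

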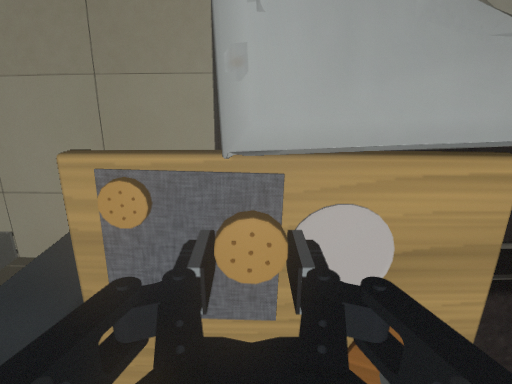

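View pics/s23.png

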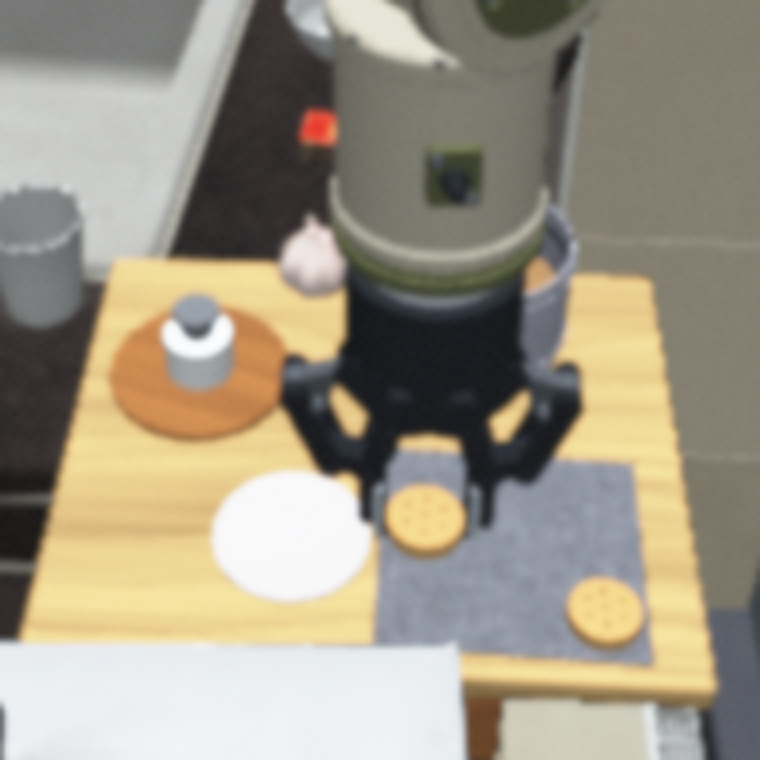

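```bash
python3 - <<'E'
from w import *
s=snap("wrist")
for c in contours(s,lambda h,s_,v:(s_<30)&(v>150),1000,20000,(270,170,512,330)):
    q=c[(c[:,0]>345)|(c[:,1]<222)&(c[:,0]>305)];q=q[q[:,1]<272];cc,rr=circ(onz(s,q,.024));print(cc,rr,len(q))
S=snap("side");rep("bside",S,bis,60,600,.033,(318,285,345,320))
E
```

```text
[0.56608542 0.43634554] 0.0413056899057073 389
bside [330.9 302.7] [0.4027 0.4843] r 19.1 medres 0.43
bside [337.1 308. ] [0.4102 0.4821] r 39.5 medres 4.61
```

play_rows(rows=[[30,-3,4,0,0],[30,-6,9,0,0],[30,-6,9,0,0],[30,-6,9,0,0],[30,-6,9,0,0],[30,-6,9,0,0],[30,-6,9,0,0],[30,-6,9,0,0],[30,-2,3,0,0],[30,0,0,0,0]])

```text
t: 58.8
ee_pos: [0.5747, 0.4288, 0.0929]
tool_rot: [-179.4, -0.2, 90.0]
contact_force: [-0.3, -0.3, 0.0]
gripper_width: 0.0363
```

```bash
python3 - <<'E'
from w import *
st();mv(.5657,.435,90)
s=snap("wrist","w24")
for c in contours(s,lambda h,s_,v:(s_<30)&(v>150),500,20000,(180,100,330,330)): print(len(c),c.min(0),c.max(0))
E
```

```text
{'t': 58.8, 'ee_pos': [0.5747, 0.4288, 0.0929], 'tool_rot': [-179.4033, -0.163, 89.9712], 'contact_force': [-0.255, -0.2795, 0.045], 'gripper_width': 0.0363, 'joint_pos': [-50.1886, 36.6994, 15.2415, 76.8232, -10.2794, 68.1533, -33.9715]}
d tool x,y mm 6.2 -9.0 z 92.9 ('twist rad (tool z down): ', np.float64(-0.001))
992 [181.         130.66666667] [296.66666667 233.66666667]
```

View pics/w24.png

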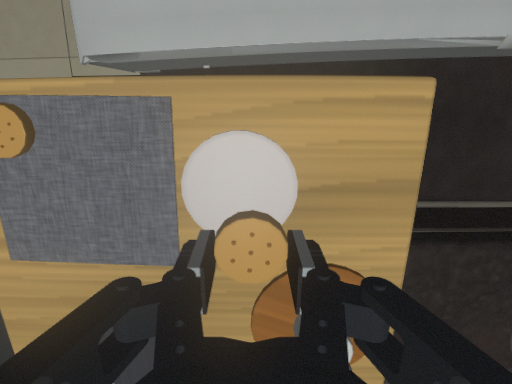

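```bash
python3 - <<'E'
from w import *
s=snap("wrist")
for c in contours(s,lambda h,s_,v:(s_<30)&(v>150),500,20000,(170,100,330,330)):
    q=c[c[:,1]<200];cc,rr=circ(onz(s,q,.024));print(cc,rr,len(q));mv(*cc)
E
```

```text
[0.56569943 0.43658829] 0.04148286158379228 569
d tool x,y mm 7.0 -8.2 z 93.0 None
```

play_rows(rows=[[30,7,-8.5,0,0],[30,0,0,0,0],[30,0,0,5,0],[30,0,0,7,0],[30,0,0,7,0],[30,0,0,7,0],[30,0,0,7,0],[30,0,0,5,0],[30,0,0,0,0],[30,0,0,0,0]])

```text
t: 59.9
ee_pos: [0.5614, 0.4392, 0.0504]
tool_rot: [-179.2, -0.2, 90.2]
contact_force: [0.2, 0.4, -0.0]
gripper_width: 0.0364
```

```bash
python3 - <<'E'
from w import *
st();mv(.5657,.436,90)
E
```

```text
{'t': 59.9, 'ee_pos': [0.5614, 0.4392, 0.0504], 'tool_rot': [-179.2474, -0.1614, 90.2284], 'contact_force': [0.244, 0.3705, -0.0074], 'gripper_width': 0.0364, 'joint_pos': [-51.1173, 38.5681, 14.495, 79.2541, -10.6745, 63.9597, -34.6519]}
d tool x,y mm -3.2 4.3 z 50.4 ('twist rad (tool z down): ', np.float64(0.004))
```

play_rows(rows=[[30,-3,4,0,0],[30,0,0,4,0],[30,0,0,4,0],[30,0,0,4,0],[30,0,0,3,0],[30,0,0,3,0],[30,0,0,0,0],[30,0,0,0,0],[30,0,0,0,0],[30,0,0,0,0]])

```text
t: 60.9
ee_pos: [0.566, 0.4363, 0.0317]
tool_rot: [-179.3, -0.2, 90.2]
contact_force: [-1.0, -0.4, 0.1]
gripper_width: 0.0368
```

play_rows(rows=[[30,0,0,1,0],[30,0,0,1,0],[30,0,0,1,0],[30,0,0,0,0],[30,0,0,0,0],[30,0,0,0,0],[30,0,0,0,0],[30,0,0,0,0],[30,0,0,0,0],[30,0,0,0,0]])

```text
t: 61.9
ee_pos: [0.5662, 0.4364, 0.0289]
tool_rot: [-179.3, -0.2, 90.2]
contact_force: [1.1, -0.6, 0.2]
gripper_width: 0.0362
```

play_rows(rows=[[30,0,0,0.8,0],[30,0,0,0.8,0],[30,0,0,0.6,0],[30,0,0,0,0],[30,0,0,0,0],[30,0,0,0,0],[30,0,0,0,0],[30,0,0,0,0],[30,0,0,0,0],[30,0,0,0,0]])

```text
t: 62.9
ee_pos: [0.5664, 0.4366, 0.0276]
tool_rot: [-179.4, -0.3, 90.2]
contact_force: [0.3, -0.1, 1.4]
gripper_width: 0.0367
```

Contact at TCP 27.6 mm as predicted (plate top 24 mm). Release and rise.

play_rows(rows=[[46,0,0,0,0],[50,0,0,0,0],[55,0,0,0,0],[58,0,0,0,0],[58,0,0,-3,0],[58,0,0,-8,0],[58,0,0,-14,0],[58,0,0,-18,0],[70,0,0,-18,0],[70,0,0,-18,0]])

```text
t: 63.9
ee_pos: [0.5665, 0.4354, 0.1105]
tool_rot: [-179.2, -0.1, 90.2]
contact_force: [0.2, -0.1, 0.4]
gripper_width: 0.0597
```

```bash
python3 - <<'E'
from w import *
st();mv(.4037,.4797,90);S=snap("side","s25",(180,150,370,340),4)
E
```

```text
{'t': 63.9, 'ee_pos': [0.5665, 0.4354, 0.1105], 'tool_rot': [-179.2362, -0.1473, 90.2097], 'contact_force': [0.2277, -0.144, 0.411], 'gripper_width': 0.0597, 'joint_pos': [-50.9872, 35.6173, 15.2699, 76.2697, -10.0284, 69.8841, -34.7015]}
d tool x,y mm 44.9 -162.6 z 110.5 ('twist rad (tool z down): ', np.float64(0.004))
```

View pics/s25.png

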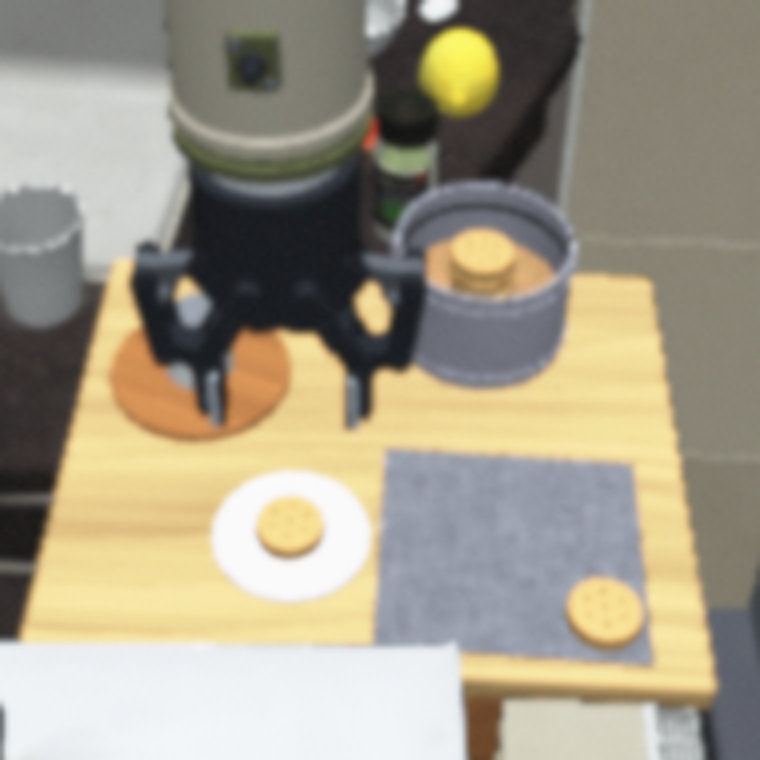

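play_rows(rows=[[70,3,-9,0,0],[70,5,-18,0,0],[70,5,-18,0,0],[70,5,-18,0,0],[70,5,-18,0,0],[70,5,-18,0,0],[70,5,-18,0,0],[70,5,-18,0,0],[70,3,-9,0,0],[70,0,0,0,0]])

```text
t: 64.95
ee_pos: [0.4125, 0.48, 0.119]
tool_rot: [-179.5, -0.5, 90.4]
contact_force: [-0.1, -0.7, -0.3]
gripper_width: 0.0596
```

```bash
python3 - <<'E'
from w import *
st();mv(.4037,.4797,90);s=snap("wrist","w26");rep("b",s,bis,300,3000,.033,(200,100,320,300))
E
```

```text
{'t': 64.95, 'ee_pos': [0.4125, 0.48, 0.119], 'tool_rot': [-179.4895, -0.4932, 90.3577], 'contact_force': [-0.0979, -0.6918, -0.2572], 'gripper_width': 0.0596, 'joint_pos': [-63.442, 24.7195, 13.3868, 90.8408, -6.9063, 65.1325, -47.9738]}
d tool x,y mm -0.2 -8.8 z 119.0 ('twist rad (tool z down): ', np.float64(0.006))
b [239.9 191.4] [0.4035 0.4798] r 18.0 medres 0.1
```

play_rows(rows=[[70,0,-8,0,0],[70,0,0,0,0],[70,0,0,6,0],[70,0,0,9,0],[70,0,0,9,0],[70,0,0,9,0],[70,0,0,9,0],[70,0,0,6,0],[70,0,0,0,0],[70,0,0,0,0]])

```text
t: 66.0
ee_pos: [0.4076, 0.4768, 0.0648]
tool_rot: [-179.5, -0.3, 90.0]
contact_force: [0.7, 0.7, -0.7]
gripper_width: 0.0596
```

```bash
python3 - <<'E'
from w import *
st();mv(.4036,.4797,90)
E
```

```text
{'t': 66.0, 'ee_pos': [0.4076, 0.4768, 0.0648], 'tool_rot': [-179.5211, -0.2906, 90.0205], 'contact_force': [0.6817, 0.7101, -0.6686], 'gripper_width': 0.0596, 'joint_pos': [-63.3622, 27.4503, 12.8716, 94.1058, -7.5056, 59.3203, -48.0242]}
d tool x,y mm 2.9 -4.0 z 64.8 ('twist rad (tool z down): ', np.float64(0.0))
```

play_rows(rows=[[70,2.5,-3.5,0,0],[70,0,0,0,0],[70,0,0,5,0],[70,0,0,5,0],[70,0,0,5,0],[70,0,0,5,0],[70,0,0,5,0],[70,0,0,0,0],[70,0,0,0,0],[70,0,0,0,0]])

```text
t: 67.0
ee_pos: [0.4038, 0.4803, 0.0385]
tool_rot: [-179.6, -0.4, 90.0]
contact_force: [0.3, 0.0, 0.2]
gripper_width: 0.0595
```

```bash
python3 - <<'E'
from w import *
st();mv(.4036,.4797,90)
E
```

```text
{'t': 67.0, 'ee_pos': [0.4038, 0.4803, 0.0385], 'tool_rot': [-179.565, -0.363, 90.0348], 'contact_force': [0.2502, 0.0022, 0.1595], 'gripper_width': 0.0595, 'joint_pos': [-63.4906, 29.2251, 12.4483, 95.0795, -7.9311, 56.5027, -48.156]}
d tool x,y mm -0.6 -0.2 z 38.5 ('twist rad (tool z down): ', np.float64(0.001))
```

play_rows(rows=[[70,-0.5,0,4,0],[70,0,0,4,0],[70,0,0,4,0],[70,0,0,0,0],[60,0,0,0,0],[52,0,0,0,0],[46,0,0,0,0],[30,0,0,0,0],[30,0,0,0,0],[30,0,0,0,0]])

```text
t: 68.0
ee_pos: [0.4041, 0.4802, 0.0262]
tool_rot: [-179.6, -0.4, 90.0]
contact_force: [-0.4, -0.1, -0.5]
gripper_width: 0.0365
```

play_rows(rows=[[30,0,0,-4,0],[30,0,0,-8,0],[30,0,0,-14,0],[30,0,0,-14,0],[30,0,0,-14,0],[30,0,0,-14,0],[30,0,0,-8,0],[30,0,0,0,0],[30,0,0,0,0],[30,0,0,0,0]])

```text
t: 69.0
ee_pos: [0.4053, 0.4802, 0.1113]
tool_rot: [-179.7, -0.6, 90.0]
contact_force: [-0.7, 0.4, -0.0]
gripper_width: 0.0369
```

```bash
python3 - <<'E'
from w import *
st();mv(.566,.4362,90);S=snap("side","s27",(180,150,370,340),4);rep("plate_side",S,white,300,4000,.024,(220,240,300,320))
E
```

```text
{'t': 69.0, 'ee_pos': [0.4053, 0.4802, 0.1113], 'tool_rot': [-179.7124, -0.5845, 90.0212], 'contact_force': [-0.6712, 0.3863, -0.0202], 'gripper_width': 0.0369, 'joint_pos': [-64.0862, 24.4561, 13.3093, 92.2048, -6.7524, 63.7958, -48.9468]}
d tool x,y mm -44.1 160.7 z 111.3 ('twist rad (tool z down): ', np.float64(0.0))
plate_side [257.  315.1] [0.5502 0.5025] r 51.4 medres 19.12
plate_side [252.4 283.7] [0.5643 0.4382] r 42.3 medres 0.22
```

View pics/s27.png

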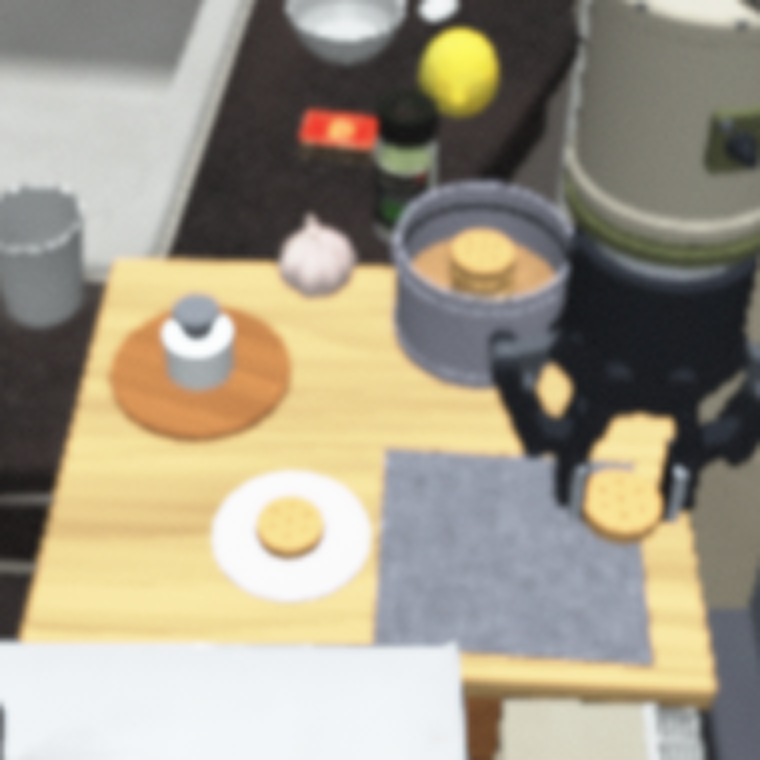

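play_rows(rows=[[30,-3,9,0,0],[30,-5,18,0,0],[30,-5,18,0,0],[30,-5,18,0,0],[30,-5,18,0,0],[30,-5,18,0,0],[30,-5,18,0,0],[30,-5,18,0,0],[30,-3,9,0,0],[30,0,0,0,0]])

```text
t: 70.05
ee_pos: [0.5578, 0.4318, 0.1028]
tool_rot: [-179.4, -0.0, 90.0]
contact_force: [-0.4, 0.8, -0.1]
gripper_width: 0.0364
```

```bash
python3 - <<'E'
from w import *
st();mv(.566,.4362,90)
E
```

```text
{'t': 70.05, 'ee_pos': [0.5578, 0.4318, 0.1028], 'tool_rot': [-179.4301, -0.048, 89.9778], 'contact_force': [-0.4188, 0.8465, -0.1315], 'gripper_width': 0.0364, 'joint_pos': [-51.6856, 34.8178, 15.4598, 78.516, -9.8498, 68.3613, -35.1866]}
d tool x,y mm 4.4 8.2 z 102.8 ('twist rad (tool z down): ', np.float64(-0.0))
```

play_rows(rows=[[30,4,7.5,0,0],[30,0,0,0,0],[30,0,0,5,0],[30,0,0,7,0],[30,0,0,7,0],[30,0,0,7,0],[30,0,0,7,0],[30,0,0,5,0],[30,0,0,0,0],[30,0,0,0,0]])

```text
t: 71.05
ee_pos: [0.5613, 0.4384, 0.0598]
tool_rot: [-179.2, -0.0, 90.2]
contact_force: [0.1, 0.6, -0.1]
gripper_width: 0.0365
```

```bash
python3 - <<'E'
from w import *
st();mv(.566,.4362,90)
E
```

```text
{'t': 71.05, 'ee_pos': [0.5613, 0.4384, 0.0598], 'tool_rot': [-179.2222, -0.0322, 90.22], 'contact_force': [0.1472, 0.6452, -0.1223], 'gripper_width': 0.0365, 'joint_pos': [-51.3116, 38.053, 14.8118, 78.9065, -10.59, 64.9455, -34.7065]}
d tool x,y mm -2.3 4.7 z 59.8 ('twist rad (tool z down): ', np.float64(0.004))
```

play_rows(rows=[[30,-2,4,0,0],[30,0,0,0,0],[30,0,0,4,0],[30,0,0,4,0],[30,0,0,4,0],[30,0,0,3,0],[30,0,0,1,0],[30,0,0,0,0],[30,0,0,0,0],[30,0,0,0,0]])

```text
t: 72.05
ee_pos: [0.5659, 0.4365, 0.0431]
tool_rot: [-179.3, -0.1, 90.2]
contact_force: [1.1, -1.2, -0.3]
gripper_width: 0.0365
```

play_rows(rows=[[30,0,0,1,0],[30,0,0,1,0],[30,0,0,0.7,0],[30,0,0,0,0],[30,0,0,0,0],[30,0,0,0,0],[30,0,0,0,0],[30,0,0,0,0],[30,0,0,0,0],[30,0,0,0,0]])

```text
t: 73.05
ee_pos: [0.5662, 0.4366, 0.0408]
tool_rot: [-179.3, -0.1, 90.2]
contact_force: [0.3, 0.1, -0.8]
gripper_width: 0.0369
```

play_rows(rows=[[30,0,0,1,0],[30,0,0,1,0],[30,0,0,0.7,0],[30,0,0,0,0],[30,0,0,0,0],[30,0,0,0,0],[30,0,0,0,0],[30,0,0,0,0],[30,0,0,0,0],[30,0,0,0,0]])

```text
t: 74.05
ee_pos: [0.5664, 0.4368, 0.0391]
tool_rot: [-179.3, -0.1, 90.2]
contact_force: [-0.4, 0.3, 1.6]
gripper_width: 0.0364
```

play_rows(rows=[[46,0,0,0,0],[50,0,0,0,0],[55,0,0,0,0],[58,0,0,0,0],[58,0,0,-3,0],[58,0,0,-8,0],[58,0,0,-14,0],[58,0,0,-18,0],[70,0,0,-18,0],[70,0,0,-18,0]])

```text
t: 75.05
ee_pos: [0.5665, 0.4359, 0.122]
tool_rot: [-179.2, -0.0, 90.2]
contact_force: [-0.2, 0.4, 0.2]
gripper_width: 0.0597
```

```bash
python3 - <<'E'
from w import *
st();mv(.6275,.326,90);S=snap("side","s28",(180,150,370,340),4);snap("wrist","w28")
rep("side collar",S,white,60,9000,.064,(200,180,260,260))
E
```

```text
{'t': 75.05, 'ee_pos': [0.5665, 0.4359, 0.122], 'tool_rot': [-179.2128, -0.0212, 90.1948], 'contact_force': [-0.2307, 0.442, 0.2138], 'gripper_width': 0.0597, 'joint_pos': [-51.2137, 35.2118, 15.5921, 75.5017, -9.9561, 71.1733, -34.8351]}
d tool x,y mm -110.1 60.6 z 122.0 ('twist rad (tool z down): ', np.float64(0.003))
side collar [210.  195.4] [0.7146 0.1954] r 66.2 medres 9.55
```

View pics/s28.png

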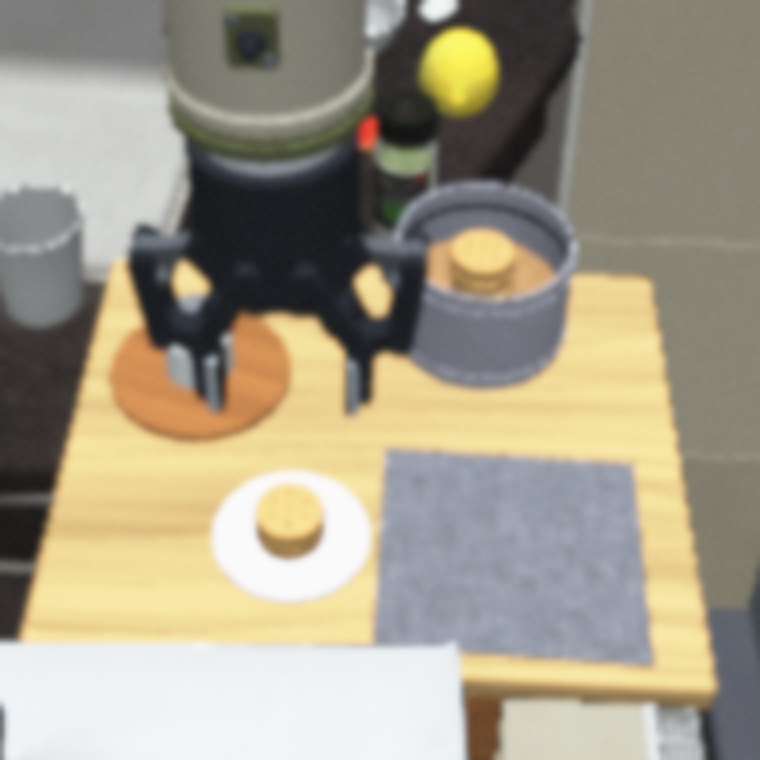

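View pics/w28.png

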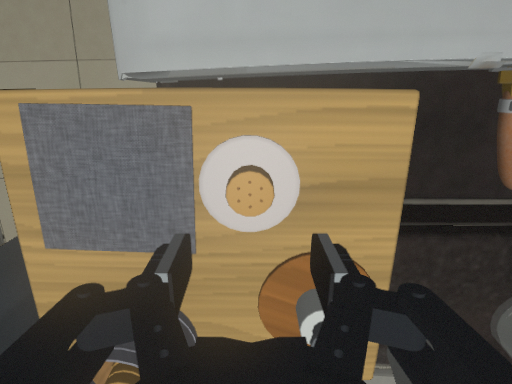

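play_rows(rows=[[70,-6,3,-5,0],[70,-12,7,-5,0],[70,-12,7,-5,0],[70,-12,7,0,0],[70,-12,7,0,0],[70,-12,7,0,0],[70,-12,7,0,0],[70,-12,7,0,0],[70,-8,3,0,0],[70,0,0,0,0]])

```text
t: 76.15
ee_pos: [0.6291, 0.3257, 0.1383]
tool_rot: [-179.4, -0.0, 89.9]
contact_force: [0.9, 0.6, -0.2]
gripper_width: 0.0597
```

```bash
python3 - <<'E'
from w import *
st();mv(.6275,.326,90);s=snap("wrist","w29");rep("collar",s,white,100,9000,.064,(180,120,310,280));rep("lid",s,lambda h,s_,v:(h<16)&(s_>140)&(v>80),3000,30000,.034)
E
```

```text
{'t': 76.15, 'ee_pos': [0.6291, 0.3257, 0.1383], 'tool_rot': [-179.3512, -0.0184, 89.9335], 'contact_force': [0.947, 0.5672, -0.2182], 'gripper_width': 0.0597, 'joint_pos': [-42.4044, 33.824, 17.3689, 75.9062, -10.3786, 72.3433, -24.6284]}
d tool x,y mm 0.3 -1.6 z 138.3 ('twist rad (tool z down): ', np.float64(-0.001))
collar [250.2 190.6] [0.6279 0.326 ] r 18.7 medres 0.33
lid [250.8 178. ] [0.6279 0.3261] r 52.6 medres 0.16
```

View pics/w29.png

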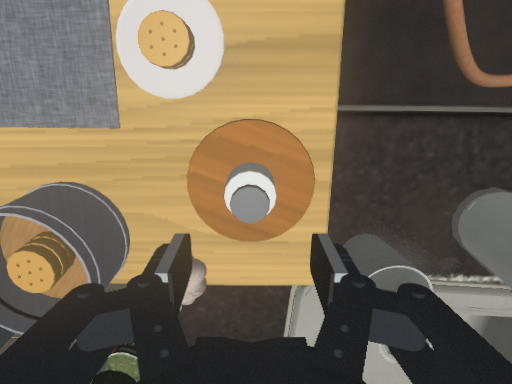

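play_rows(rows=[[70,0,-1,0,0],[70,0,0,5,0],[70,0,0,8,0],[70,0,0,8,0],[70,0,0,8,0],[70,0,0,8,0],[70,0,0,6,0],[70,0,0,0,0],[70,0,0,0,0],[70,0,0,0,0]])

```text
t: 77.2
ee_pos: [0.6244, 0.3305, 0.0899]
tool_rot: [-179.2, -0.1, 90.3]
contact_force: [-0.0, 0.9, 0.4]
gripper_width: 0.0597
```

```bash
python3 - <<'E'
from w import *
st();mv(.6279,.326,90)
E
```

```text
{'t': 77.2, 'ee_pos': [0.6244, 0.3305, 0.0899], 'tool_rot': [-179.1808, -0.0805, 90.2655], 'contact_force': [-0.0141, 0.9273, 0.4003], 'gripper_width': 0.0597, 'joint_pos': [-42.5252, 35.9321, 16.6208, 78.6932, -10.9627, 67.5937, -24.3295]}
d tool x,y mm -4.5 3.5 z 89.9 ('twist rad (tool z down): ', np.float64(0.005))
```

play_rows(rows=[[70,-4,3,0,0],[70,0,0,0,0],[70,0,0,5,0],[70,0,0,6,0],[70,0,0,6,0],[70,0,0,6,0],[70,0,0,5,0],[70,0,0,0,0],[70,0,0,0,0],[70,0,0,0,0]])

```text
t: 78.2
ee_pos: [0.6275, 0.3262, 0.0597]
tool_rot: [-179.2, -0.1, 90.3]
contact_force: [-0.6, -0.3, -0.9]
gripper_width: 0.0595
```

```bash
python3 - <<'E'
from w import *
st();mv(.6279,.326,90)
E
```

```text
{'t': 78.2, 'ee_pos': [0.6275, 0.3262, 0.0597], 'tool_rot': [-179.2128, -0.1006, 90.2541], 'contact_force': [-0.6222, -0.2553, -0.8565], 'gripper_width': 0.0595, 'joint_pos': [-41.9037, 37.6595, 16.2802, 79.8523, -11.435, 64.7159, -23.5787]}
d tool x,y mm -0.2 0.4 z 59.7 ('twist rad (tool z down): ', np.float64(0.004))
```

play_rows(rows=[[70,0,0,4,0],[70,0,0,4,0],[70,0,0,4,0],[70,0,0,4,0],[70,0,0,2.5,0],[70,0,0,0,0],[70,0,0,0,0],[70,0,0,0,0],[70,0,0,0,0],[70,0,0,0,0]])

```text
t: 79.2
ee_pos: [0.6276, 0.3265, 0.0403]
tool_rot: [-179.3, -0.1, 90.3]
contact_force: [0.2, -0.3, -0.7]
gripper_width: 0.0598
```

```bash
python3 - <<'E'
from w import *
st();mv(.6279,.326,90)
E
```

```text
{'t': 79.2, 'ee_pos': [0.6276, 0.3265, 0.0403], 'tool_rot': [-179.2703, -0.134, 90.257], 'contact_force': [0.234, -0.2949, -0.6797], 'gripper_width': 0.0598, 'joint_pos': [-41.7605, 38.7927, 16.0038, 80.5667, -11.7263, 62.8193, -23.3818]}
d tool x,y mm -0.5 0.3 z 40.3 ('twist rad (tool z down): ', np.float64(0.004))
```

play_rows(rows=[[60,0,0,0.5,0],[52,0,0,0,0],[48,0,0,0,0],[30,0,0,0,0],[30,0,0,0,0],[30,0,0,0,0],[30,0,0,0,0],[30,0,0,0,0],[30,0,0,0,0],[30,0,0,0,0]], grip_force=35)

```text
t: 80.2
ee_pos: [0.6278, 0.3266, 0.0403]
tool_rot: [-179.3, -0.2, 90.3]
contact_force: [0.2, 0.1, 1.5]
gripper_width: 0.0389
```

play_rows(rows=[[30,0,0,-4,0],[30,0,0,-8,0],[30,0,0,-14,0],[30,0,0,-14,0],[30,0,0,-16,0],[30,0,0,-16,0],[30,0,0,-16,0],[30,0,0,-16,0],[30,0,0,-10,0],[30,0,0,0,0]])

```text
t: 81.2
ee_pos: [0.6301, 0.3263, 0.1681]
tool_rot: [-179.5, -0.3, 90.2]
contact_force: [0.5, -0.4, -2.7]
gripper_width: 0.0389
```

```bash
python3 - <<'E'
from w import *
st();mv(.4618,.2728,90);S=snap("side","s30",(180,150,370,340),4)
t=snap("top","t30",(140,135,275,285),5)
E
```

```text
{'t': 81.2, 'ee_pos': [0.6301, 0.3263, 0.1681], 'tool_rot': [-179.5279, -0.2867, 90.2339], 'contact_force': [0.5399, -0.3585, -2.6825], 'gripper_width': 0.0389, 'joint_pos': [-42.3831, 32.5882, 17.5857, 74.0955, -10.1832, 75.0692, -24.4976]}
d tool x,y mm -52.8 -168.6 z 168.1 ('twist rad (tool z down): ', np.float64(0.004))
```

View pics/s30.png

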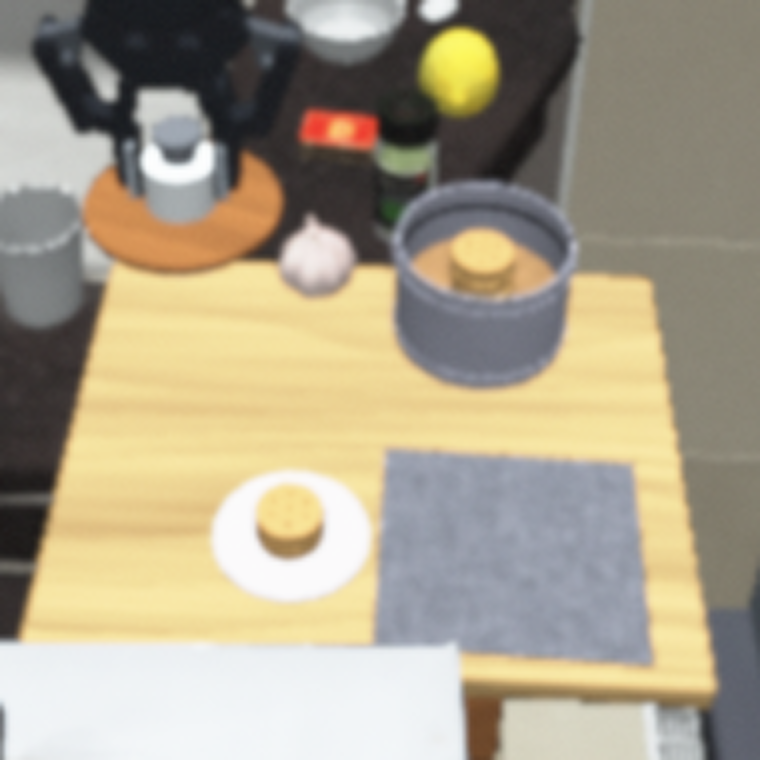

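play_rows(rows=[[30,-3,-9,0,0],[30,-6,-18,0,0],[30,-6,-18,0,0],[30,-6,-18,0,0],[30,-6,-18,0,0],[30,-6,-18,0,0],[30,-6,-18,0,0],[30,-6,-18,0,0],[30,-5,-16,0,0],[30,0,0,0,0]])

```text
t: 82.3
ee_pos: [0.4672, 0.2701, 0.1564]
tool_rot: [-178.6, 0.4, 90.3]
contact_force: [1.2, 0.2, -2.0]
gripper_width: 0.039
```

```bash
python3 - <<'E'
from w import *
st();mv(.4612,.2726,90)
E
```

```text
{'t': 82.3, 'ee_pos': [0.4672, 0.2701, 0.1564], 'tool_rot': [-178.551, 0.4129, 90.2794], 'contact_force': [1.1668, 0.1732, -1.9708], 'gripper_width': 0.039, 'joint_pos': [-49.4375, 12.5518, 16.9264, 101.8865, -4.3917, 67.5954, -30.8454]}
d tool x,y mm 2.5 -6.0 z 156.4 ('twist rad (tool z down): ', np.float64(0.005))
```

play_rows(rows=[[30,2,-3,0,0],[30,0,-2.5,0,0],[30,0,0,0,0],[30,0,0,0,0],[30,0,0,4,0],[30,0,0,4,0],[30,0,0,4,0],[30,0,0,4,0],[30,0,0,0,0],[30,0,0,0,0]])

```text
t: 83.3
ee_pos: [0.462, 0.2719, 0.137]
tool_rot: [-178.5, 0.5, 90.2]
contact_force: [-0.8, 0.1, -1.9]
gripper_width: 0.0389
```

```bash
python3 - <<'E'
from w import *
st();mv(.4612,.2726,90);snap("side","s31",(240,150,370,260),5)
E
```

```text
{'t': 83.3, 'ee_pos': [0.462, 0.2719, 0.137], 'tool_rot': [-178.4719, 0.5455, 90.2351], 'contact_force': [-0.7993, 0.1316, -1.8774], 'gripper_width': 0.0389, 'joint_pos': [-49.6731, 13.3196, 16.6358, 103.4757, -4.5778, 65.3942, -31.2142]}
d tool x,y mm 0.7 -0.8 z 137.0 ('twist rad (tool z down): ', np.float64(0.004))
```

View pics/s31.png

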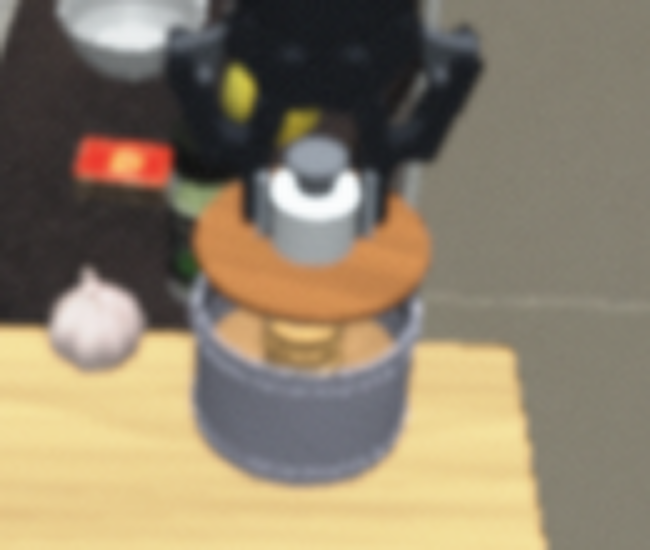

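play_rows(rows=[[30,0.5,-0.5,0,0],[30,0,0,4,0],[30,0,0,4,0],[30,0,0,4,0],[30,0,0,3,0],[30,0,0,2,0],[30,0,0,0,0],[30,0,0,0,0],[30,0,0,0,0],[30,0,0,0,0]])

```text
t: 84.35
ee_pos: [0.4611, 0.2725, 0.1188]
tool_rot: [-178.5, 0.5, 90.2]
contact_force: [0.2, 0.5, -2.7]
gripper_width: 0.0389
```

```bash
python3 - <<'E'
from w import *
st();mv(.4612,.2726,90);snap("side","s32",(240,150,370,260),5)
E
```

```text
{'t': 84.35, 'ee_pos': [0.4611, 0.2725, 0.1188], 'tool_rot': [-178.4971, 0.5201, 90.2419], 'contact_force': [0.1748, 0.4508, -2.7446], 'gripper_width': 0.0389, 'joint_pos': [-49.58, 14.3766, 16.4778, 104.6044, -4.9622, 63.219, -31.0019]}
d tool x,y mm 0.1 0.1 z 118.8 ('twist rad (tool z down): ', np.float64(0.004))
```

View pics/s32.png

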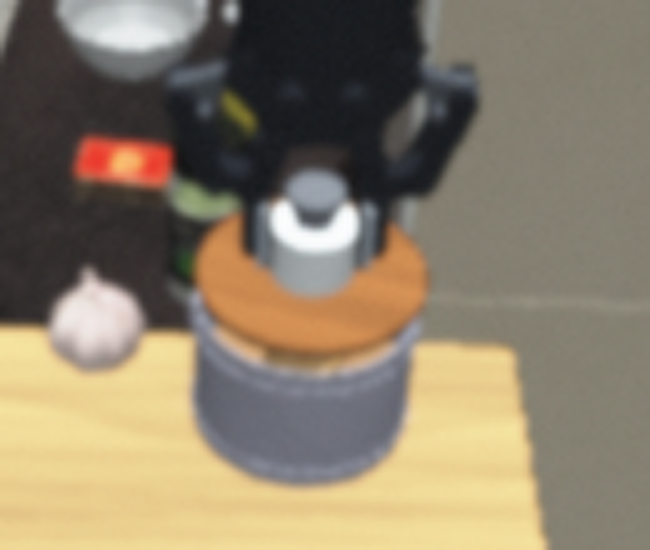

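```bash
python3 - <<'E'
from w import *
S=snap("side")
rep("collar",S,white,60,900,.1425,(285,185,320,215))
rep("lid",S,lambda h,s,v:(h<16)&(s>120)&(v>90),200,5000,.1125,(270,180,335,235))
print(proj(S,[[.461,.2725,.096],[.461,.2725,.1125]]))
E
```

```text
collar [302.3 195.4] [0.4603 0.2773] r 19.8 medres 0.84
lid [301.1 207.9] [0.4608 0.2787] r 53.6 medres 2.06
[[300.86477144 208.53651776]
 [301.3025356  203.1842271 ]]
```

play_rows(rows=[[30,0,0,2,0],[30,0,0,2,0],[30,0,0,2,0],[30,0,0,1,0],[30,0,0,0,0],[30,0,0,0,0],[30,0,0,0,0],[30,0,0,0,0],[30,0,0,0,0],[30,0,0,0,0]])

```text
t: 85.45
ee_pos: [0.4609, 0.2724, 0.1113]
tool_rot: [-178.5, 0.5, 90.2]
contact_force: [0.2, 0.3, -2.4]
gripper_width: 0.039
```

play_rows(rows=[[30,0,0,1,0],[30,0,0,1,0],[30,0,0,1,0],[30,0,0,0,0],[30,0,0,0,0],[30,0,0,0,0],[30,0,0,0,0],[30,0,0,0,0],[30,0,0,0,0],[30,0,0,0,0]])

```text
t: 86.45
ee_pos: [0.461, 0.2725, 0.109]
tool_rot: [-178.5, 0.5, 90.2]
contact_force: [-0.4, -0.8, -0.0]
gripper_width: 0.039
```

play_rows(rows=[[30,0,0,0.5,0],[47,0,0,0,0],[49,0,0,0,0],[52,0,0,0,0],[60,0,0,0,0],[70,0,0,0,0],[70,0,0,-5,0],[70,0,0,-15,0],[70,0,0,-18,0],[70,0,0,-20,0]])

```text
t: 87.45
ee_pos: [0.4616, 0.2723, 0.1667]
tool_rot: [-178.4, 0.6, 90.2]
contact_force: [-0.9, 0.7, -0.2]
gripper_width: 0.0597
```

play_rows(rows=[[0,0,0,-20,0],[0,0,0,-10,0],[0,0,0,0,0],[0,0,0,0,0],[0,0,0,0,0],[0,0,0,0,0],[0,0,0,0,0],[0,0,0,0,0],[0,0,0,0,0],[0,0,0,0,0]], grip_force=20)

```text
t: 88.45
ee_pos: [0.4623, 0.2723, 0.1976]
tool_rot: [-178.3, 0.7, 90.2]
contact_force: [0.2, 0.9, 0.1]
gripper_width: -0.0
```

```bash
python3 - <<'E'
from w import *
st();mv(.461,.2725,90);S=snap("side","s33",(240,100,370,260),4);s=snap("wrist","w33")
rep("collar",s,white,100,9000,.132,(180,100,320,260));
rep("lid",s,lambda h,s_,v:(h<16)&(s_>130)&(v>80),3000,30000,.102)
rep("knob",s,lambda h,s_,v:(s_<40)&(v<170)&(v>100),200,3000,.150,(200,150,300,260))
E
```

```text
{'t': 88.45, 'ee_pos': [0.4623, 0.2723, 0.1976], 'tool_rot': [-178.3488, 0.6532, 90.2284], 'contact_force': [0.2417, 0.9358, 0.0956], 'gripper_width': -0.0, 'joint_pos': [-50.1689, 10.3174, 16.9472, 99.237, -3.5102, 72.6571, -32.1174]}
d tool x,y mm 0.2 -1.3 z 197.6 ('twist rad (tool z down): ', np.float64(0.004))
collar [252.3 194. ] [0.4614 0.2721] r 18.8 medres 0.28
lid [253.1 183.8] [0.4614 0.2725] r 52.5 medres 0.69
knob [251.2 207.7] [0.4614 0.2728] r 13.8 medres 0.17
knob [253.8 177.3] [0.4623 0.2863] r 15.9 medres 0.42
```

View pics/s33.png

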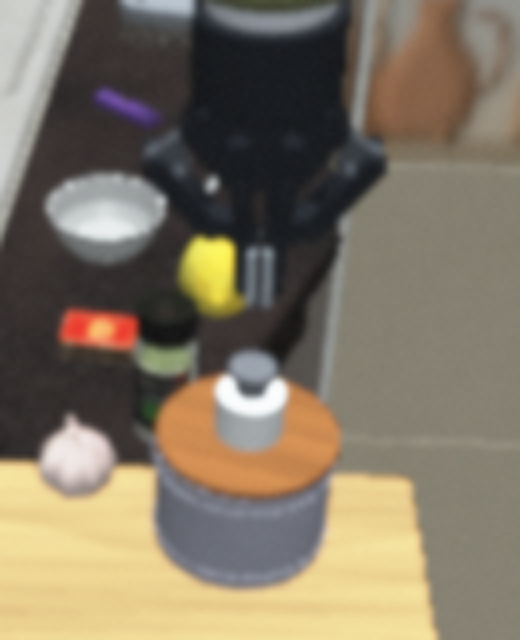

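View pics/w33.png

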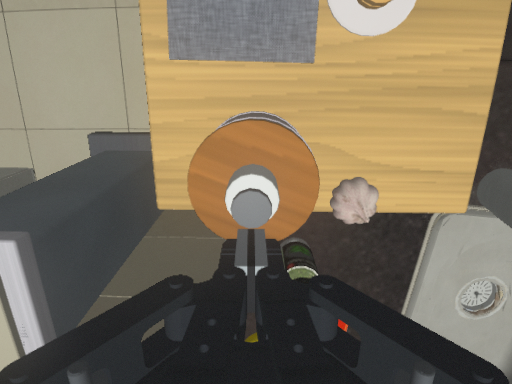

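play_rows(rows=[[0,0,-1,4,0],[0,0,0,6,0],[0,0,0,6,0],[0,0,0,6,0],[0,0,0,6,0],[0,0,0,5,0],[0,0,0,2,0],[0,0,0,0,0],[0,0,0,0,0],[0,0,0,0,0]])

```text
t: 89.55
ee_pos: [0.4598, 0.2718, 0.159]
tool_rot: [-178.3, 0.7, 90.2]
contact_force: [-0.3, -0.7, -0.2]
gripper_width: -0.0002
```

```bash
python3 - <<'E'
from w import *
st();mv(.4614,.2725,90)
E
```

```text
{'t': 89.55, 'ee_pos': [0.4598, 0.2718, 0.159], 'tool_rot': [-178.3187, 0.6783, 90.23], 'contact_force': [-0.3154, -0.7479, -0.2252], 'gripper_width': -0.0002, 'joint_pos': [-49.9919, 11.9599, 16.7371, 102.2197, -4.0711, 68.1444, -31.7487]}
d tool x,y mm 0.7 1.6 z 159.0 ('twist rad (tool z down): ', np.float64(0.004))
```

play_rows(rows=[[0,0.5,1.5,3,0],[0,0,0,3,0],[0,0,0,2,0],[0,0,0,2,0],[0,0,0,2,0],[0,0,0,2,0],[0,0,0,2,0],[0,0,0,2,0],[0,0,0,2,0],[0,0,0,2,0]])

```text
t: 90.55
ee_pos: [0.462, 0.2727, 0.1388]
tool_rot: [-178.5, 0.5, 90.2]
contact_force: [-9.1, -6.2, 29.0]
gripper_width: -0.0002
```

```bash
python3 - <<'E'
from w import *
st();mv(.4614,.2725,90)
E
```

```text
{'t': 90.55, 'ee_pos': [0.462, 0.2727, 0.1388], 'tool_rot': [-178.4716, 0.5183, 90.2113], 'contact_force': [-9.0845, -6.1548, 29.0417], 'gripper_width': -0.0002, 'joint_pos': [-49.7416, 13.2543, 16.6535, 103.323, -4.5821, 65.5954, -31.2986]}
d tool x,y mm -0.2 -0.6 z 138.8 ('twist rad (tool z down): ', np.float64(0.004))
```

play_rows(rows=[[0,0,0,-2,0],[0,0,0,-3,0],[0,0,0,-4,0],[0,0,0,-5,0],[0,0,0,-5,0],[0,0,0,-4,0],[0,0,0,0,0],[0,0,0,0,0],[0,0,0,0,0],[0,0,0,0,0]])

```text
t: 91.55
ee_pos: [0.4622, 0.2727, 0.1629]
tool_rot: [-178.4, 0.5, 90.2]
contact_force: [0.1, -0.3, -0.4]
gripper_width: -0.0
```

```bash
python3 - <<'E'
from w import *
st();mv(.4614,.2725,90);S=snap("side","s34",(240,100,370,260),4)
s=snap("wrist","w34")
rep("lid",s,lambda h,s_,v:(h<16)&(s_>130)&(v>80),3000,30000,.102)
rep("collar",s,white,100,9000,.132,(180,100,320,300));
E
```

```text
{'t': 91.55, 'ee_pos': [0.4622, 0.2727, 0.1629], 'tool_rot': [-178.4132, 0.5371, 90.2121], 'contact_force': [0.0958, -0.3114, -0.4185], 'gripper_width': -0.0, 'joint_pos': [-49.9224, 11.9475, 16.7898, 101.7421, -4.137, 68.4819, -31.6489]}
d tool x,y mm -0.2 -0.8 z 162.9 ('twist rad (tool z down): ', np.float64(0.004))
lid [252.1 192.3] [0.4615 0.2722] r 52.8 medres 0.29
collar [250.9 212.6] [0.4613 0.2721] r 18.7 medres 0.25
```

View pics/s34.png

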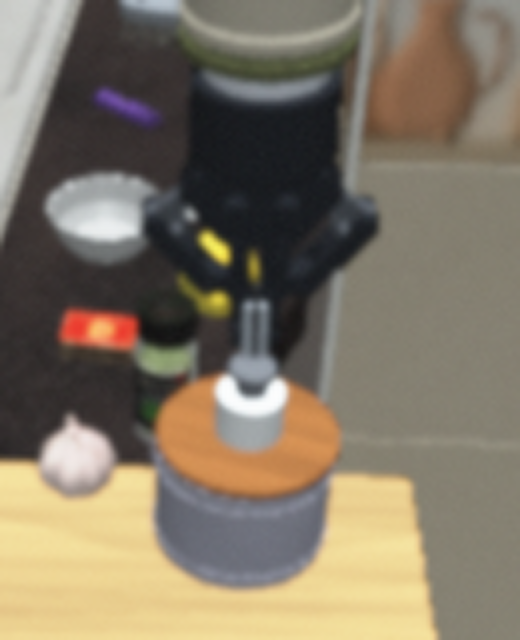

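play_rows(rows=[[0,0,-0.5,3,0],[0,0,0,3,0],[0,0,0,3,0],[0,0,0,2,0],[0,0,0,2,0],[0,0,0,2,0],[0,0,0,2,0],[0,0,0,2,0],[0,0,0,1,0],[0,0,0,0,0]])

```text
t: 92.65
ee_pos: [0.4613, 0.2726, 0.1422]
tool_rot: [-178.4, 0.5, 90.2]
contact_force: [-2.2, -1.2, 5.9]
gripper_width: -0.0002
```

play_rows(rows=[[0,0,0,1,0],[0,0,0,1,0],[0,0,0,1,0],[0,0,0,1,0],[0,0,0,1,0],[0,0,0,1,0],[0,0,0,0.5,0],[0,0,0,0,0],[0,0,0,0,0],[0,0,0,0,0]])

```text
t: 93.65
ee_pos: [0.4613, 0.2726, 0.1403]
tool_rot: [-178.5, 0.3, 90.2]
contact_force: [-2.3, -1.5, 5.2]
gripper_width: -0.0002
```

play_rows(rows=[[0,0,0,2,0],[0,0,0,2,0],[0,0,0,2,0],[0,0,0,1.5,0],[0,0,0,1.5,0],[0,0,0,1.5,0],[0,0,0,1,0],[0,0,0,1,0],[0,0,0,1,0],[0,0,0,1,0]])

```text
t: 94.65
ee_pos: [0.4615, 0.2727, 0.139]
tool_rot: [-178.5, -0.0, 90.1]
contact_force: [-4.8, -3.7, 13.4]
gripper_width: 0.0002
```

play_rows(rows=[[0,0,0,-1,0],[0,0,0,-3,0],[0,0,0,-4,0],[0,0,0,-5,0],[0,0,0,-8,0],[0,0,0,-12,0],[0,0,0,-15,0],[0,0,0,-15,0],[0,0,0,-15,0],[0,0,0,0,0]])

```text
t: 95.65
ee_pos: [0.4637, 0.2725, 0.2235]
tool_rot: [-178.5, -0.1, 90.1]
contact_force: [0.7, 0.1, -0.4]
gripper_width: 0.0001
```

```bash
python3 - <<'E'
from w import *
st();S=snap("side","s35",(180,140,370,340),4)
s=snap("wrist","w35");snap("top","t35",(140,135,275,285),5)
rep("lid",s,lambda h,s_,v:(h<16)&(s_>130)&(v>80),3000,30000,.102)
rep("collar",s,white,100,9000,.132,(180,100,320,300));
rep("knob",s,lambda h,s_,v:(s_<40)&(v<170)&(v>100),200,3000,.150,(200,150,300,260))
rep("plate",S,white,300,4000,.024,(220,240,300,320));rep("plateb",S,bis,80,600,.046,(235,255,270,295))
E
```

```text
{'t': 95.65, 'ee_pos': [0.4637, 0.2725, 0.2235], 'tool_rot': [-178.5487, -0.0569, 90.0736], 'contact_force': [0.6652, 0.065, -0.4105], 'gripper_width': 0.0001, 'joint_pos': [-50.0573, 9.0092, 17.0944, 97.4988, -3.5988, 75.0991, -32.0976]}
lid [252.  173.7] [0.4614 0.272 ] r 52.8 medres 0.21
collar [251.6 184.9] [0.4613 0.2721] r 18.7 medres 0.36
knob [250.5 196.1] [0.4614 0.2727] r 13.7 medres 0.13
knob [251.9 168.9] [0.4623 0.285 ] r 15.8 medres 0.28
plate [257.  315.1] [0.5503 0.5033] r 51.0 medres 19.32
plate [252.4 283.7] [0.5643 0.4383] r 42.2 medres 0.19
plateb [252.  279.7] [0.5642 0.4467] r 19.9 medres 2.11
plateb [251.7 262.7] [0.5674 0.4077] r 39.0 medres 5.09
```

View pics/s35.png

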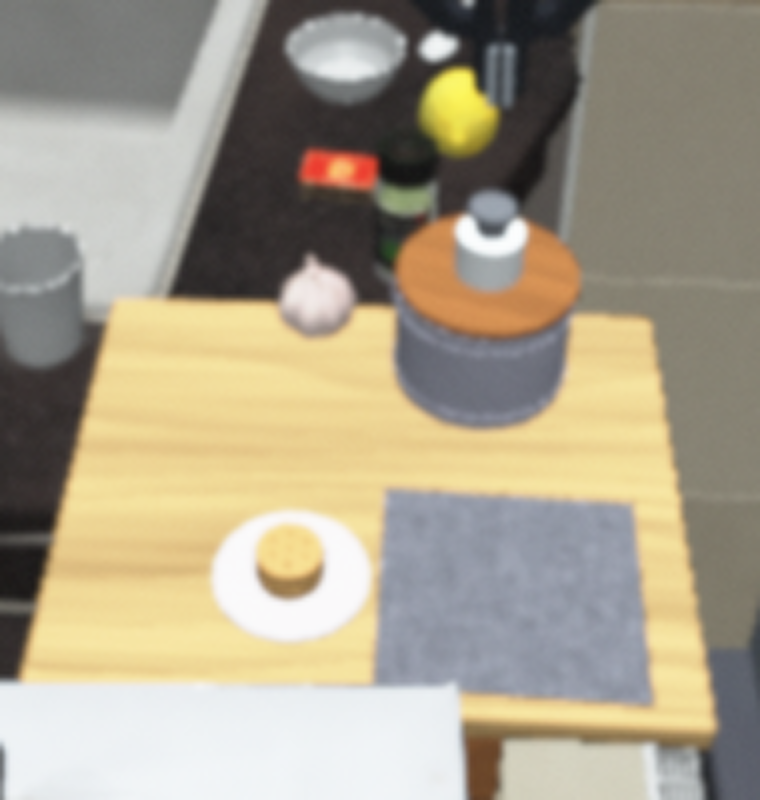

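View pics/t35.png

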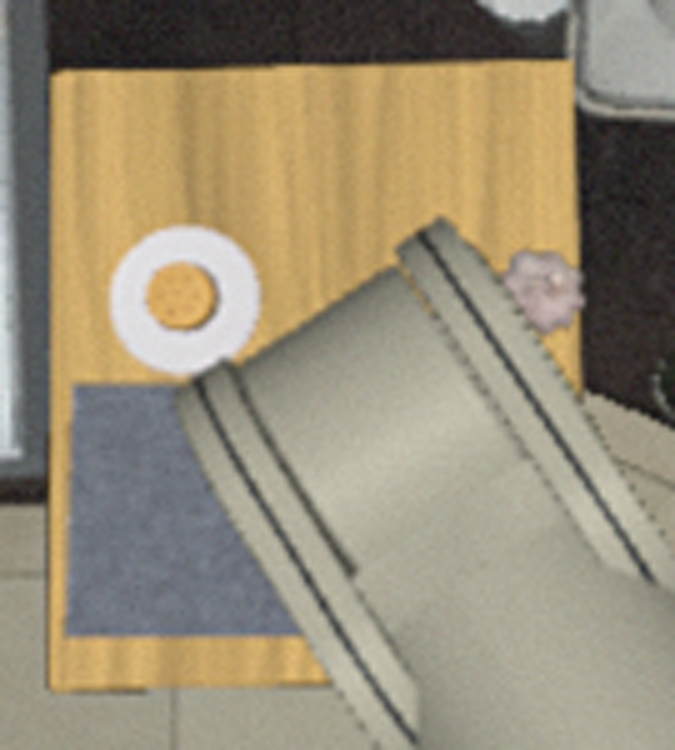

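```bash
python3 - <<'E'
from w import *
q=st();print(q["dq"]);print(r.sign_off())
E
```

```text
{'t': 95.8, 'ee_pos': [0.4625, 0.2719, 0.2205], 'tool_rot': [-178.3606, 0.0841, 90.0851], 'contact_force': [0.4208, -1.0822, -0.3258], 'gripper_width': -0.0003, 'joint_pos': [-50.0527, 9.1286, 17.073, 97.7291, -3.6172, 74.9887, -32.0852]}
[-0.17248386  0.58140922 -0.13927527  0.6925655  -0.12008417 -0.13686762
  0.03772704]
the job is handed in; nothing more can be done
None
```

The job is done and handed in at 95.8 s of the 208 s allowed.

- **Lid off:** I stood it on the free part of the board and put it back once the biscuits were away.
- **Biscuits in the canister:** Three are stacked flat, about 1–2 mm off the axis. From the heights where each biscuit touched down, the card is about 34 mm above the canister's underside. That puts the top of the stack at about 67 mm, with its top biscuit's underside at about 56 mm. Two biscuits would have reached only about 56 mm, just short of the 57 mm needed.
- **Biscuits on the plate:** The plate was knocked a few centimetres during the run, so I measured it again. The other two biscuits are stacked flat on it, within a few millimetres of its centre.
- **Lid and pump:** The lid is seated at (0.461, 0.272), within about 1 mm of where it started. I pressed the knob down to its stop twice. It read as fully up after each press, by picture after the first and by its measured size after the second.
- **Other things:** In the last pictures the bystanders in view looked undisturbed.

**Checks that disagreed:**
- Camera estimates put the card 1–7 mm lower than the touch readings did. Three biscuits was the right number within the closer estimates, and also meets the rule if the card is at the low end.
- The side camera read about 4–5 mm off in y compared with the wrist camera, so I relied on the wrist camera and contact.
- The first knob press read 29 N vertically, about 31 N in all, which is harder than I meant but below the 40 N limit. The second read about 13 N, or 15 N in all.

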